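# Sample slide from the drawer to the tilted reader face

## Task

Pull the top drawer of the small wooden cabinet out to its stop and leave it out, then take the oblong sample slide (not the round one) from it and hold its flat underside flush on the tilted, spring-backed face of the bench reader, centred over the round window with its long side running up the slope, pressed lightly so that the springs give by a few millimetres. Do not disturb the loose things standing on the bench. The job ends while you are holding: finish with the slide still gripped and pressed flush, do not let go.

Things in the scene. Friction and masses are not known exactly. Their poses are not given: they have to be found in the camera images.
- cab: small wooden two-drawer cabinet, 200 deep (x) x 280 wide (y) x 150 high mm, fixed to the bench; origin at the centre of its underside; its front with the drawers looks along its own -x axis
- cab_drawer0 (a joint): the top drawer: 0 shut, grows in m as it comes out along the cabinet's -x; its stop is at 0.1336; moves with about 1 N of friction and stays where it is left; it may start up to 20 mm open. Inside 155 x 238 mm, inner floor 85 mm and side wall tops 128 mm above the bench, front panel 15 mm thick with its top edge about 136 mm above the bench
- cab_drawer0_handle (a point): middle of the top drawer's bar handle: a horizontal steel bar, 11 mm thick and 120 mm long along the cabinet's y, its axis 35 mm in front of the drawer front (so a gap of 29 mm behind it), about 38 mm below the cabinet's top, held by two thin posts 51 mm either side of the middle; axes as the cabinet's. The lower drawer has the same handle and is not used
- slide: the oblong sample slide, 0.08 to 0.15 kg, lying flat in the top drawer on either the left or the right side (hidden until the drawer is out): a white plate 76 (x) x 52 (y) x 6 (z) mm with a grey upright finger rib on its back, 50 long (x) x 12 thick (y), rising from 6 to 42 mm above the underside, along the plate's long centre line; origin at the centre of the flat underside, z out through the rib
- puck: the round sample in the other half of the same drawer, not wanted: a white disc of 48 mm diameter, 6 mm thick, with a round knob 16 mm across and 28 mm tall; origin at the centre of its underside
- reader_face: the reader's tilted contact face: dark steel plate 94 (x, up the slope) x 90 (y, level) x 8 mm, round window of 28 mm in its middle; origin at the centre of the outer surface, z the outward normal, up and to the reader's front. Slope clamped at 20 to 40 degrees from level; the plate gives straight back on springs by up to 8 mm: 1 N to start, then 1.2 N per mm, then a hard stop
- reader: the bench reader, fixed: grey base 230 deep x 160 wide x 55 high mm, a white housing at its rear up to 155 mm high, 70 mm or more behind the middle of the tilted face; origin under the rear part, front looks along its own -x axis; the tilted face is above the front part, its middle 110 to 130 mm above the bench
- jug: steel mug, 90 mm across, 110 mm high, beside the work area; origin at its foot; not to be disturbed
- jar: amber glass jar, 64 mm across, 85 mm high; origin at its foot; not to be disturbed
- vial_a: small amber bottle, 28 mm across, 62 mm high, standing between the cabinet and the reader; origin at its foot; not to be disturbed
- vial_b: second small amber bottle, same size, further back; origin at its foot; not to be disturbed
- cup: white plastic cup, 72 mm across, 85 mm high; origin at its foot; not to be disturbed
- tin: flat aluminium tin, 85 x 55 x 35 mm, in front of the robot; origin at the centre of its underside; not to be disturbed
- paint: orange plastic bottle, 40 mm across, 90 mm high; origin at its foot; not to be disturbed

How it is judged:
By the outcome, as a careful person would: the job done as asked, in the order asked, and still so for the second after the job is handed in, while the arm keeps its last pose, push and grip.
It also fails if it takes over 58 s, if anything falls off the work surface, if the arm or the gripper's body presses on something with over 40 N, if the wrist force passes 120 N, or if a joint passes its speed limit or range.

## Robot

A 7-joint arm with a two-finger parallel gripper is mounted at the origin on the work surface. World frame = base frame: x ahead of the robot, y to its left, z up, the work surface at z = 0. Lengths are in m, angles in rad, forces in N, time in s.
With the tool pointing down it reaches from about 0.4 to 0.75 m from the base axis. Payload 19.5 kg.
Tool frame: the origin (TCP) lies midway between the tips of the shut fingers; the grasp point (between the pads) lies 19 mm behind it; z points along the fingers, y is the direction in which the jaws open and shut (so a half turn about z gives the same grasp; the last joint's range is limited). The gripper opens to 85 mm and grips with 20 to 120 N. Pads are 22 mm wide; open, the fingers measure 114 mm over their backs; the gripper's body (76 mm by 85 mm) begins 54 mm behind the grasp point. The pads swing forward as they close: fully open they stand 13 mm farther back than shut.
Start: joints at [-1.196, 0.707, -0.028, 1.485, 0.022, 0.951, -0.075], TCP at [0.233, 0.526, 0.231] pointing down, gripper open.
Joint ranges: [-2.71, 2.71], [-0.32, 2.16], [-1.57, 1.52], [0, 2.45], [-1.46, 4.6], [0, 2.02], [-2.83, 2.83]. Speed limits (rad/s): [1.89, 1.89, 2.57, 2.57, 3.01, 3.01, 3.01].

## Interface

Orientations are given as a 3x3 rotation matrix whose columns are the frame's x, y, z axes.
In Python, from bench import * gives the robot as it stands.
- The arm moves only by the tool drive_tool, never from a script. Its argument "commands" is a list of rows, each a list of 7 numbers: the shift along the tool's x, y, z each as a share of 0.05 m, from -1 to 1, then the turn, a rotation vector about the tool's x, y, z each as a share of pi rad, from -1 to 1, then the opening, from -1 (shut) to 1 (fully open). A call has 1 to 12 rows; each row shifts and turns the pose as measured when the row begins, along the tool's axes as they then stand; what a row does not reach is not made up. A row lasts 1/8 s, in which the tool goes at most 62.5 mm and 10.7 degrees, less where a joint would pass 70% of its speed; a pose out of reach is approached as far as the arm can. A call with a number of a shift or a turn outside -1 to 1 is refused whole. A call with a gripper value outside its range is refused whole. The fingers move at their own pace and stop on an object; "squeeze" is the grip in N (left out, the last holds). Time passes only in rows, so rows that do not move let the fingers close. It gives the time, the measured TCP pose, the force and the opening at its end, in the units of the state.
- sense(): the state, without advancing time (a new reading comes with each control period).
- read_camera(name): name is "scene" or "top"; returns (picture, depth): 400x640x3 uint8, red, green, blue; 400x640 float32, m along the optical axis (not along the pixel's ray), 0 where there is no reading.
- calibration(name): a dict with "fx", "fy", "cx", "cy" (pixels), "origin" and "rotation" of the camera in the world. Camera axes: x right, y up, looking along -z (the intrinsics and any distortion apply to the point x, -y, -z); pixel columns grow to the right and rows downward; lengths in m; the calibration is good to about 2 mm. A picture is of the moment at which its call begins. calibration takes no time and is no camera call.
- hand_in(): hands the job in, once; it reports no verdict.
The state is a dict: "time": time; "joint_pos": joint angles; "qd": joint speeds; "effort": joint torques, N m; "ee_pos": TCP position; "tcp_rot": TCP orientation; "force": force on the tool from outside, world axes, zero at the start; "torque": the same for the moment, N m; "gripper_width": finger opening in m.
Only numpy, scipy, OpenCV 4.12 (cv2) and the standard library are available. Lean on these libraries where they do the work, as an engineer would, in place of code of your own. Each camera call takes 0.05 s, during which the arm holds its last target.

## Working session

There is one attempt and no reset: what is moved stays moved. The work goes in short steps, Python scripts to look and compute and a tool call to move; the robot and the scene stay as the last step left them, time stands still between calls to the robot, and variables do not carry over. Pictures are saved under pics/ and viewed, and the job is handed in when it is done.

Besides the shell and the picture viewer there is one more tool, called after "Call:" as name(argument=value, ...) on one line, values as JSON. drive_tool: Moves the arm, as the interface text tells. Its arguments: {"type":"object","properties":{"commands":{"type":"array"},"squeeze":{"type":"number"}},"required":["commands"]}

```bash
mkdir -p pics; ls
python3 - <<'E'
from bench import *
import cv2,numpy as np
print(sense())
for n in("scene","top"):
    p,d=read_camera(n); c=calibration(n); print(n,c)
    cv2.imwrite(f"pics/{n}0.png",p[:,:,::-1]); np.savez(f"{n}0.npz",p=p,d=d)
E
```

```text
pics
{'time': 0.0, 'joint_pos': array([-1.19570583,  0.70708128, -0.02767058,  1.48499267,  0.02200315,
        0.95092464, -0.07549408]), 'qd': array([-0.00011491, -0.00065738, -0.00076652, -0.00110773, -0.00018078,
       -0.00268271, -0.00038915]), 'effort': array([ 2.57561642e-04, -8.83209872e+01,  1.23478387e+00, -2.36172152e+01,
        1.69033161e-02,  6.47977213e-03, -1.27495446e-05]), 'ee_pos': array([0.23264509, 0.52553941, 0.23084095]), 'tcp_rot': array([[-9.14412579e-01,  4.04783200e-01, -4.43016956e-04],
       [ 4.04783443e-01,  9.14412020e-01, -1.01131898e-03],
       [-4.26490282e-06, -1.10408872e-03, -9.99999390e-01]]), 'force': array([0.43144969, 0.85199736, 0.04045522]), 'torque': array([ 0.0017413 , -0.02474976, -0.00277076]), 'gripper_width': 0.08564334823382934}
scene {'fx': 455.73146691411733, 'fy': 455.73146691411733, 'cx': 319.3362073870193, 'cy': 198.5634161577818, 'origin': array([1.52907232, 0.14495801, 1.05468113]), 'rotation': array([[-0.10143816, -0.68713362,  0.71941483],
       [ 0.99470346, -0.05799188,  0.08486441],
       [-0.01659297,  0.72421291,  0.68937677]])}
top {'fx': 509.00886221909394, 'fy': 509.00886221909394, 'cx': 311.282931611532, 'cy': 198.22159009532234, 'origin': array([0.21698459, 0.0249472 , 1.92724409]), 'rotation': array([[-0.01352412,  0.98238129, -0.18639767],
       [-0.99989806, -0.01243315,  0.00702072],
       [ 0.00457952,  0.18647362,  0.9824493 ]])}
```

View pics/scene0.png

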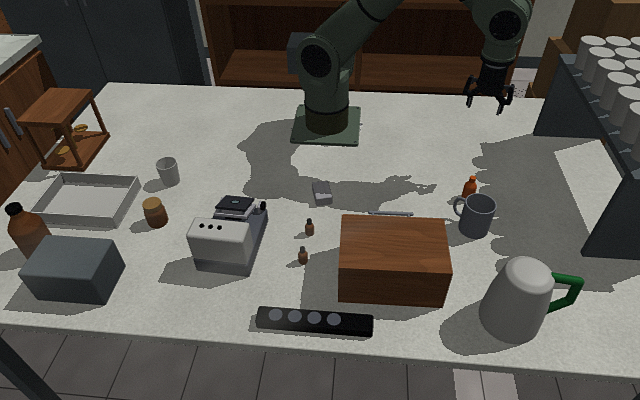

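View pics/top0.png

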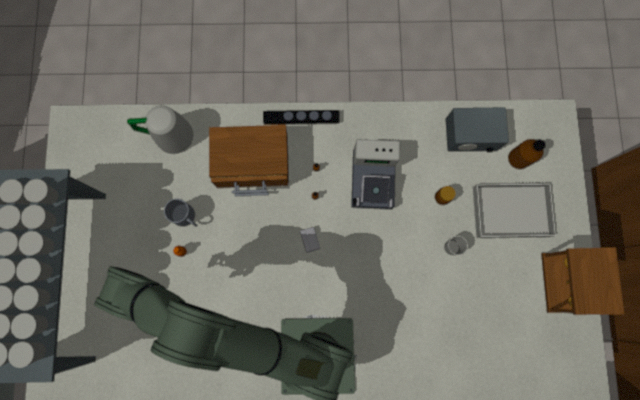

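The scene view shows the cabinet around (395,260) and the reader around (230,235). In the top view the cabinet is at (248,155), its handles at (255,188), the reader face at (376,190), and the vials at (317,167) and (315,196).

```bash
cat > h.py <<'E'
import numpy as np, cv2
from bench import *
def cloud(d,c):
    v,u=np.mgrid[0:d.shape[0],0:d.shape[1]]
    P=np.stack([(u-c['cx'])/c['fx']*d,-(v-c['cy'])/c['fy']*d,-d],-1)
    return P@np.array(c['rotation']).T+np.array(c['origin'])
def ray(uv,c):
    uv=np.atleast_2d(uv).astype(float)
    r=np.stack([(uv[:,0]-c['cx'])/c['fx'],-(uv[:,1]-c['cy'])/c['fy'],-np.ones(len(uv))],-1)@np.array(c['rotation']).T
    return r
def onz(uv,c,z):
    r=ray(uv,c);o=np.array(c['origin']); return o+r*((z-o[2])/r[:,2])[:,None]
def proj(P,c):
    q=(np.atleast_2d(P)-c['origin'])@np.array(c['rotation'])
    return np.stack([c['cx']+c['fx']*q[:,0]/-q[:,2],c['cy']+c['fy']*q[:,1]/q[:,2]],-1)
def plane(P):
    m=P.mean(0)
    for i in range(4):
        U,S,V=np.linalg.svd(P-m,full_matrices=False);n=V[2]*np.sign(V[2,2])
        e=(P-m)@n;k=abs(e)<max(2*np.median(abs(e)),.001);P=P[k];m=P.mean(0)
    return m,n,len(P),e.std()
E
python3 - <<'E'
from h import *
for n in("scene","top"):
    f=np.load(n+"0.npz");p,d=f['p'],f['d'];c=calibration(n);P=cloud(d,c)
    z=P[...,2]
    # table check
    t=(abs(z)<.02)&(P[...,0]>.3)&(P[...,0]<.6)&(abs(P[...,1])<.3); print(n,'table z',np.median(z[t]),z[t].std())
    hsv=cv2.cvtColor(p,cv2.COLOR_RGB2HSV)
    # cabinet top
    m=((abs(z-.15)<.012)&(P[...,0]>.4)&(P[...,0]<.95)&(P[...,1]>-.05)&(P[...,1]<.5)).astype(np.uint8)
    m=cv2.morphologyEx(m,cv2.MORPH_OPEN,np.ones((3,3)))
    k,l,s,_=cv2.connectedComponentsWithStats(m)
    for i in range(1,k):
        if s[i,4]>40:
            uv=np.argwhere(l==i)[:,::-1]; Q=onz(uv,c,.15)[:,:2].astype(np.float32); print('cab?',s[i],np.median(z[l==i]),cv2.minAreaRect(Q))
    # face region
    m=(z>.08)&(z<.16)&(P[...,0]>.4)&(P[...,0]<.8)&(P[...,1]>-.4)&(P[...,1]<-.02)
    print(s.shape, m.sum(), P[m].min(0),P[m].max(0))
    x0,y0,w,h=cv2.boundingRect(m.astype(np.uint8))
    print(x0,y0,w,h)
    X0,Y0=x0-20,y0-20
    cr=p[Y0:y0+h+20,X0:x0+w+20]
    cv2.imwrite(f"pics/{n}_rd.png",cv2.resize(cr,None,fx=6,fy=6,interpolation=2)[:600,:800,::-1]);print('crop org',X0,Y0)
E
```

```text
scene table z 0.0012906088025945728 0.002734536188055595
cab? [ 339  214  114   63 6196] 0.15101217217635132 ((0.7353029847145081, 0.2431246042251587), (0.19857744872570038, 0.28043991327285767), 1.4296000003814697)
cab? [495 275  11  23 135] 0.14939585601493266 ((0.8481094837188721, 0.49224185943603516), (0.06345512717962265, 0.019428087398409843), 3.329375743865967)
(3, 5) 3070 [ 0.53529141 -0.30867247  0.08011427] [ 0.77389372 -0.13832485  0.15999877]
186 195 80 66
crop org 166 175
top table z 0.0007544762359982249 0.005152435378185185
cab? [ 209  125   79   53 3834] 0.15022115341709574 ((0.7329230308532715, 0.23963801562786102), (0.18777760863304138, 0.2797488868236542), 1.3691436052322388)
(5, 5) 1751 [ 0.5335766  -0.30919619  0.0800688 ] [ 0.76981638 -0.14424141  0.15997568]
354 139 46 68
crop org 334 119
```

Run:
```python
from h import *
f=np.load("top0.npz")['p']
a=cv2.resize(f[110:270,150:330],None,fx=4.4,fy=3.7,interpolation=2)
cv2.imwrite("pics/top_cab.png",cv2.resize(f[120:260,150:340],None,fx=4,fy=4,interpolation=2)[:,:,::-1])
s=np.load("scene0.npz")['p']
cv2.imwrite("pics/sc_cab.png",cv2.resize(s[165:265,290:490],None,fx=4,fy=4,interpolation=2)[:,:,::-1])
```

```text
(no output)
```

View pics/top_cab.png

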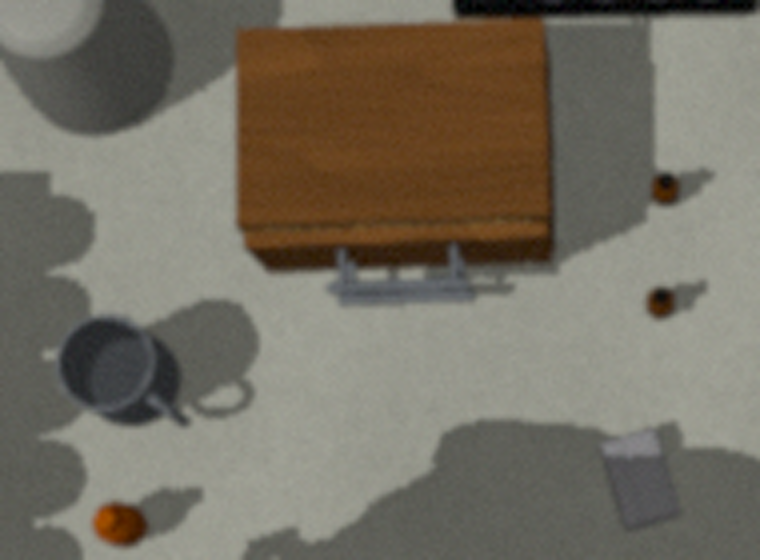

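View pics/sc_cab.png

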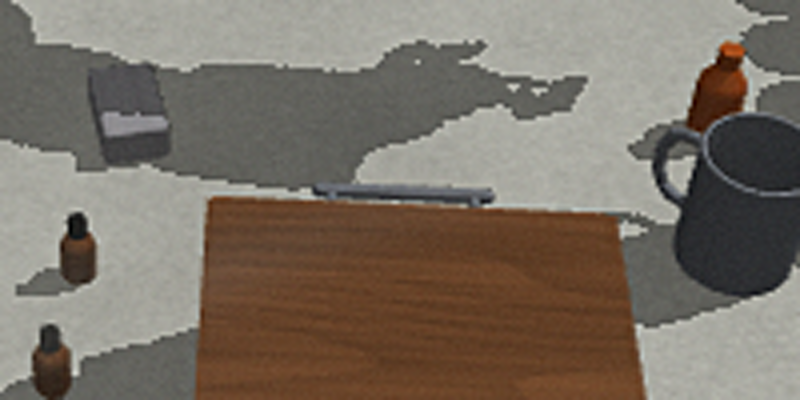

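View pics/scene_rd.png

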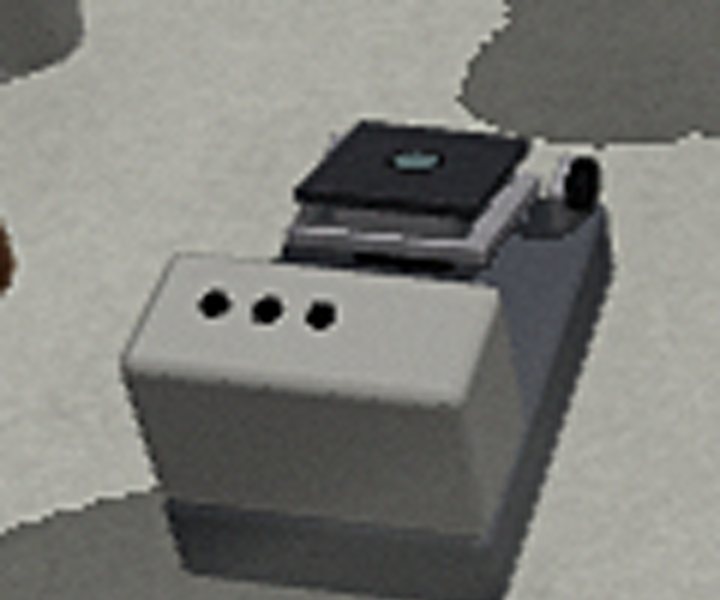

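View pics/top_rd.png

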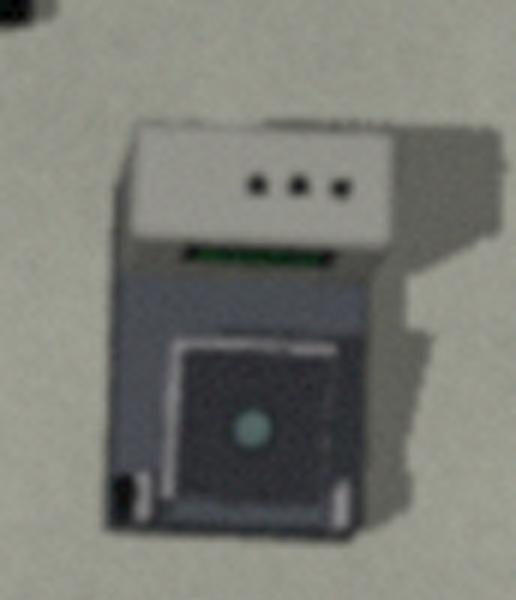

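Run:
```python
from h import *
W={}
for n in("scene","top"):
    f=np.load(n+"0.npz");p,d=f['p'],f['d'];c=calibration(n);P=cloud(d,c)
    z=P[...,2];hsv=cv2.cvtColor(p,cv2.COLOR_RGB2HSV).astype(int)
    x0,y0,w,h={'scene':(205,190,60,30),'top':(352,172,50,40)}[n]
    # window: teal
    win=np.zeros(d.shape,np.uint8)
    H=hsv[...,0];S=hsv[...,1];V=hsv[...,2]
    roi=np.zeros(d.shape,bool);roi[y0:y0+h,x0:x0+w]=1
    m=roi&(V>75)&(S>35)&(H>75)&(H<105)
    m=m.astype(np.uint8);k,l,s,ce=cv2.connectedComponentsWithStats(m)
    for i in range(1,k):
        if s[i,4]>8: print(n,'win',s[i],ce[i], P[l==i].mean(0))
    dark=(roi&(V<62)).astype(np.uint8)
    k,l,s,ce=cv2.connectedComponentsWithStats(dark)
    for i in range(1,k):
        if s[i,4]>100:
            mk=cv2.erode((l==i).astype(np.uint8),np.ones((3,3)))>0
            mm,nn,N,e=plane(P[mk]);print(n,'dark',s[i],mm,nn,'tilt',np.degrees(np.arccos(nn[2])),'az',np.degrees(np.arctan2(nn[1],nn[0])),N,e)
    # housing top
    m=((z>.146)&(z<.165)&(P[...,0]>.6)&(P[...,0]<.8)&(P[...,1]>-.35)&(P[...,1]<-.1)&(V>110))
    print('housing',m.sum(),np.median(z[m]),cv2.minAreaRect(P[m][:,:2].astype(np.float32)))
    # handle
    m=(z>.08)&(z<.135)&(P[...,0]>.5)&(P[...,0]<.63)&(P[...,1]>.1)&(P[...,1]<.4)&(S<80)
    k,l,s,ce=cv2.connectedComponentsWithStats(m.astype(np.uint8))
    for i in range(1,k):
        if s[i,4]>20:
            Q=P[l==i];print(n,'handle',s[i],Q.mean(0),Q.min(0),Q.max(0),cv2.minAreaRect(onz(np.argwhere(l==i)[:,::-1],c,.112)[:,:2].astype(np.float32)))
```

```text
scene win [232 201   7   2  13] [234.76923077 201.46153846] [ 0.65942785 -0.19050594  0.19158916]
scene dark [215 195  39  20 450] [ 0.59748604 -0.2144484   0.1230475 ] [-0.37715105  0.01499216  0.92603041] tilt 22.17575172800109 az 177.72362933511957 170 0.000580175225918051
scene dark [212 201  53  19 189] [ 0.60588887 -0.19229637  0.09310428] [-0.64128931 -0.2792659   0.71467375] tilt 44.38353168697708 az -156.46804590540538 41 0.004981110859919744
housing 1087 0.15560182213181284 ((0.7308676242828369, -0.2274838387966156), (0.15838202834129333, 0.07646311819553375), 85.97809600830078)
scene handle [368 210  46   7 173] [0.59172966 0.24089802 0.11612935] [0.58063988 0.17522782 0.10622158] [0.60302373 0.30435836 0.12242766] ((0.5882018208503723, 0.24015776813030243), (0.017340803518891335, 0.12951721251010895), 0.5870254635810852)
top win [373 188   6   5  25] [375.6  190.04] [ 0.58715901 -0.22167357  0.11980452]
top dark [364 175  31  34 705] [ 0.58790992 -0.23570589  0.11580974] [0.90258874 0.41536198 0.11317236] tilt 83.50177906779278 az 24.711397015179067 435 0.02053986791350873
housing 749 0.1553792978588766 ((0.7303215861320496, -0.22960585355758667), (0.1570795327425003, 0.07315919548273087), 87.32703399658203)
top handle [232 181  36  13 149] [0.59588052 0.2364169  0.11558474] [0.58278285 0.17244937 0.08105643] [0.62724422 0.29928378 0.12889122] ((0.6056867837905884, 0.2366655170917511), (0.04175383597612381, 0.12727387249469757), 1.381736397743225)
```

Run:
```python
from h import *
rng=np.random.default_rng(0)
C={}
for n in("scene","top"):
    f=np.load(n+"0.npz");p,d=f['p'],f['d'];c=calibration(n);P=cloud(d,c)
    V=p.max(-1).astype(int)
    x0,y0,w,h={'scene':(212,194,44,22),'top':(358,174,38,32)}[n]
    m=np.zeros(d.shape,bool);m[y0:y0+h,x0:x0+w]=1;m&=(d>0)&(V<75)&(P[...,2]>.09)&(P[...,2]<.15)
    idx=np.argwhere(m);Q=P[m];best=0
    for _ in range(3000):
        a,b,e=Q[rng.choice(len(Q),3,False)];nn=np.cross(b-a,e-a);L=np.linalg.norm(nn)
        if L<2e-4: continue
        nn/=L
        nn*=np.sign(nn[2]); t=np.degrees(np.arccos(nn[2]))
        if not 15<t<45 or nn[0]>0: continue
        k=abs((Q-a)@nn)<.002
        if k.sum()>best:best=k.sum();K=k
    mm=Q[K].mean(0);nn=np.linalg.svd(Q[K]-mm,full_matrices=False)[2][2];nn*=np.sign(nn[2])
    print(n,best,len(Q),mm,nn,'tilt',np.degrees(np.arccos(nn[2])),'az',np.degrees(np.arctan2(nn[1],nn[0])))
    uv=idx[K][:,::-1]
    r=ray(uv,c);o=c['origin'];X=o+r*(((mm-o)@nn)/(r@nn))[:,None]
    yv=np.cross([0,0,1],-nn*[1,1,0]);yv/=np.linalg.norm(yv); yv=-yv if yv[1]<0 else yv
    xv=np.cross(yv,nn)
    R=cv2.minAreaRect(np.stack([(X-mm)@xv,(X-mm)@yv],-1).astype(np.float32));print('rect',R, 'centre',mm+xv*R[0][0]+yv*R[0][1],'x',xv,'y',yv)
    C[n]=c
# triangulate window: better centroid by brightness weighting
def cen(n,x0,y0,w,h):
    p=np.load(n+"0.npz")['p'][y0:y0+h,x0:x0+w].astype(float).max(-1);b=np.median(p);q=np.clip(p-b-15,0,None)
    yy,xx=np.mgrid[y0:y0+h,x0:x0+w];print(n,p.astype(int) if 0 else '');return (q*xx).sum()/q.sum(),(q*yy).sum()/q.sum()
a=cen('scene',226,196,18,11);b=cen('top',369,184,14,13);print(a,b)
r1=ray(a,C['scene'])[0];r2=ray(b,C['top'])[0];o1=C['scene']['origin'];o2=C['top']['origin']
s=np.linalg.lstsq(np.stack([r1,-r2],1),o2-o1,rcond=None)[0];A=o1+s[0]*r1;B=o2+s[1]*r2;print('win',A,B)
```

```text
scene 343 517 [ 0.59106908 -0.21905289  0.12060687] [-0.37762121  0.01690172  0.92580589] tilt 22.20980772854072 az 177.43724383960114
rect ((-0.0014926306903362274, 0.0005264207720756531), (0.08976954966783524, 0.09832500666379929), 89.3046875) centre [ 0.58971211 -0.21846521  0.12004266] x [ 0.92487995 -0.04139613  0.37799927] y [ 0.04471362  0.99899985 -0.        ]
top 222 615 [ 0.58802922 -0.22156094  0.11907605] [-0.37488153  0.01970852  0.92686321] tilt 22.04899040227137 az 176.99057904489962
rect ((-0.000552639365196228, -0.0007809698581695557), (0.0893067866563797, 0.09270235896110535), 89.63483428955078) centre [ 0.58747671 -0.22231394  0.11886859] x [ 0.92558499 -0.04866046  0.37539924] y [ 0.05250016  0.99862092 -0.        ]
scene 
top 
(np.float64(237.08175473579263), np.float64(199.47457627118644)) (np.float64(375.6222910216718), np.float64(189.91486068111456))
win [ 0.5842526  -0.2118901   0.12593311] [ 0.58604224 -0.22072092  0.12750552]
```

Run:
```python
from h import *
C={n:calibration(n) for n in("scene","top")}
r1=ray((234.9,201.5),C['scene'])[0];r2=ray((375.6,190.0),C['top'])[0];o1=C['scene']['origin'];o2=C['top']['origin']
s=np.linalg.lstsq(np.stack([r1,-r2],1),o2-o1,rcond=None)[0];A=o1+s[0]*r1;B=o2+s[1]*r2;print('win',A,B)
# other objects from clouds (top heights)
for n in C:
    f=np.load(n+"0.npz");P=cloud(f['d'],C[n]);z=P[...,2]
    m=(z>.02)&(z<.13)&(P[...,0]>.25)&(P[...,0]<.8)&(abs(P[...,1])<.5)
    k,l,s,_=cv2.connectedComponentsWithStats(m.astype(np.uint8))
    for i in range(1,k):
        if s[i,4]>15: q=P[l==i];print(n,s[i],q.min(0).round(3),q.max(0).round(3))
```

```text
win [ 0.58670711 -0.21886956  0.11938712] [ 0.58729003 -0.22166807  0.11988841]
scene [165 157  15  26 178] [ 0.352 -0.5    0.021] [ 0.423 -0.476  0.09 ]
scene [453 176  28  60 746] [0.37 0.44 0.02] [0.57  0.5   0.117]
scene [312 181  20  22 340] [ 0.374 -0.013  0.021] [0.469 0.057 0.043]
scene [ 188  195   80   79 2908] [ 0.53  -0.309  0.02 ] [ 0.774 -0.137  0.13 ]
scene [145 197  23  29 436] [ 0.551 -0.5    0.02 ] [ 0.615 -0.456  0.092]
scene [368 210  46   7 173] [0.581 0.175 0.106] [0.603 0.304 0.122]
scene [305 218   9  15 101] [ 0.577 -0.012  0.02 ] [0.605 0.013 0.067]
scene [298 246  10  16 115] [ 0.688 -0.019  0.02 ] [0.716 0.008 0.066]
top [179 136  11  13  56] [0.779 0.479 0.021] [0.8   0.5   0.124]
top [211 141  78  56 727] [0.583 0.097 0.02 ] [0.794 0.374 0.13 ]
top [ 352  144   46   66 1888] [ 0.532 -0.31   0.02 ] [ 0.767 -0.14   0.13 ]
top [313 163   7   9  47] [ 0.683 -0.02   0.021] [0.707 0.003 0.065]
top [435 186  16  19 218] [ 0.547 -0.5    0.021] [ 0.61  -0.459  0.095]
top [312 192   7   8  46] [ 0.575 -0.014  0.022] [0.599 0.009 0.068]
top [176 199  22  28 215] [0.471 0.437 0.02 ] [0.566 0.5   0.119]
top [300 227  20  26 335] [ 0.374 -0.015  0.021] [0.467 0.055 0.053]
top [445 237  10  18  62] [ 0.354 -0.5    0.021] [ 0.416 -0.479  0.096]
top [177 246  10  11  77] [0.363 0.482 0.021] [0.402 0.5   0.095]
```

```bash
cat >> h.py <<'E'
from scipy.spatial.transform import Rotation as Ro
def Rt(y,z):
    z=np.array(z,float);z/=np.linalg.norm(z);y=np.array(y,float);y-=z*(y@z);y/=np.linalg.norm(y)
    return np.stack([np.cross(y,z),y,z],1)
def rows(pt,R,step=.03,n=None,ang=9,g=None):
    s=sense();p=s['ee_pos'];R0=s['tcp_rot'];rv=Ro.from_matrix(R0.T@R).as_rotvec()
    N=n or int(max(np.ceil(np.linalg.norm(pt-p)/step),np.ceil(np.degrees(np.linalg.norm(rv))/ang),1))
    print('t',round(s['time'],2),'p',p.round(4),'dp',(np.array(pt)-p).round(4),'ang',np.degrees(rv).round(2),'N',N,'w',round(s['gripper_width'],4),'F',s['force'].round(1))
    for i in range(N):
        Ri=R0@Ro.from_rotvec(rv*i/N).as_matrix()
        sh=Ri.T@((np.array(pt)-p)/N)/.05
        print([round(float(a),2) for a in sh]+[round(float(a),3) for a in rv/N/np.pi])
Rh=Rt([.9997,.0244,0],[0,0,-1])
E
python3 -c "
from h import *
rows([.589,.238,.20],Rh,step=.04)"
```

```text
t 0.1 p [0.2327 0.5256 0.2309] dp [ 0.3563 -0.2876 -0.0309] ang [-5.000e-02  3.000e-02  6.472e+01] N 12 w 0.0853 F [0.3 1.1 0.6]
[-0.74, -0.2, 0.05, -0.0, 0.0, 0.03]
[-0.75, -0.13, 0.05, -0.0, 0.0, 0.03]
[-0.76, -0.06, 0.05, -0.0, 0.0, 0.03]
[-0.76, 0.02, 0.05, -0.0, 0.0, 0.03]
[-0.76, 0.09, 0.05, -0.0, 0.0, 0.03]
[-0.75, 0.16, 0.05, -0.0, 0.0, 0.03]
[-0.73, 0.23, 0.05, -0.0, 0.0, 0.03]
[-0.7, 0.29, 0.05, -0.0, 0.0, 0.03]
[-0.67, 0.36, 0.05, -0.0, 0.0, 0.03]
[-0.64, 0.42, 0.05, -0.0, 0.0, 0.03]
[-0.59, 0.48, 0.05, -0.0, 0.0, 0.03]
[-0.55, 0.53, 0.05, -0.0, 0.0, 0.03]
```

Call:
drive_tool(commands=[[-0.74,-0.2,0.05,0,0,0.03,-0.345],[-0.75,-0.13,0.05,0,0,0.03,-0.345],[-0.76,-0.06,0.05,0,0,0.03,-0.345],[-0.76,0.02,0.05,0,0,0.03,-0.345],[-0.76,0.09,0.05,0,0,0.03,-0.345],[-0.75,0.16,0.05,0,0,0.03,-0.345],[-0.73,0.23,0.05,0,0,0.03,-0.345],[-0.7,0.29,0.05,0,0,0.03,-0.345],[-0.67,0.36,0.05,0,0,0.03,-0.345],[-0.64,0.42,0.05,0,0,0.03,-0.345],[-0.59,0.48,0.05,0,0,0.03,-0.345],[-0.55,0.53,0.05,0,0,0.03,-0.345]], squeeze=40)

```text
time: 1.6
ee_pos: [0.5921, 0.2245, 0.1967]
tcp_rot: [[0.008, 1.0, -0.006], [1.0, -0.008, -0.003], [-0.003, -0.006, -1.0]]
force: [0.0, 0.9, -0.0]
gripper_width: 0.0277
```

```bash
python3 -c "
from h import *
rows([.589,.238,.20],Rh,step=.04)"
```

```text
t 1.6 p [0.5921 0.2245 0.1967] dp [-0.0031  0.0135  0.0033] ang [-0.32  0.18 -1.85] N 1 w 0.0277 F [ 0.   0.9 -0. ]
[0.27, -0.06, -0.07, -0.002, 0.001, -0.01]
```

Call:
drive_tool(commands=[[0.27,-0.06,-0.07,-0.002,0.001,-0.01,-0.345],[0,0,0,0,0,0,-0.345]])

```text
time: 1.85
ee_pos: [0.5902, 0.236, 0.1991]
tcp_rot: [[-0.02, 1.0, -0.0], [1.0, 0.02, -0.002], [-0.002, -0.0, -1.0]]
force: [-0.1, 1.3, 0.3]
gripper_width: 0.0277
```

Run:
```python
from h import *
rows([.589,.238,.093],Rh,step=.03)
for n in("scene","top"):
    p,d=read_camera(n)
    x,y={'scene':(340,120),'top':(170,120)}[n]
    cv2.imwrite(f"pics/{n}1.png",cv2.resize(p[y:y+120,x:x+160],None,fx=5,fy=5,interpolation=2)[:,:,::-1])
```

```text
t 1.85 p [0.5902 0.236  0.1991] dp [-0.0012  0.002  -0.1061] ang [-0.02  0.09 -0.25] N 4 w 0.0277 F [-0.1  1.3  0.3]
[0.01, -0.01, 0.53, -0.0, 0.0, -0.0]
[0.01, -0.01, 0.53, -0.0, 0.0, -0.0]
[0.01, -0.01, 0.53, -0.0, 0.0, -0.0]
[0.01, -0.01, 0.53, -0.0, 0.0, -0.0]
```

View pics/scene1.png

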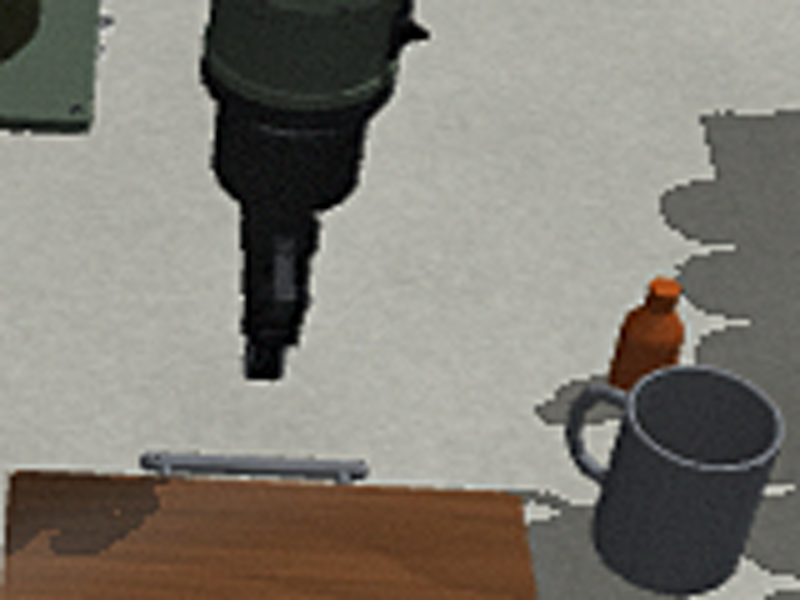

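View pics/top1.png

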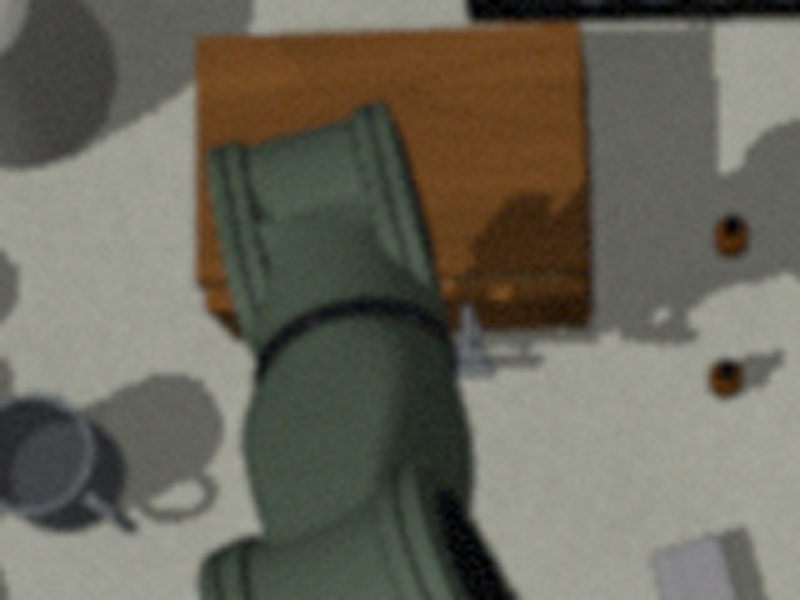

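The scene view shows the fingers at crop (265,365), above the handle's middle at (255,465). The top view is blocked by the arm. I'll descend now.

Call:
drive_tool(commands=[[0.01,-0.01,0.5,0,0,0,-0.345],[0.01,-0.01,0.4,0,0,0,-0.345],[0,0,0.3,0,0,0,-0.345]])

```text
time: 2.33
ee_pos: [0.5892, 0.236, 0.1387]
tcp_rot: [[-0.019, 1.0, 0.002], [1.0, 0.019, -0.002], [-0.002, 0.002, -1.0]]
force: [-0.6, 0.3, 0.1]
gripper_width: 0.0279
```

```bash
python3 -c "
from h import *
rows([.589,.238,.093],Rh,step=.02)"
```

```text
t 2.33 p [0.5892 0.236  0.1387] dp [-0.0002  0.002  -0.0457] ang [ 0.09  0.13 -0.3 ] N 3 w 0.0279 F [-0.6  0.3  0.1]
[0.01, -0.0, 0.3, 0.0, 0.0, -0.001]
[0.01, -0.0, 0.3, 0.0, 0.0, -0.001]
[0.01, -0.0, 0.3, 0.0, 0.0, -0.001]
```

Call:
drive_tool(commands=[[0.01,0,0.25,0,0,0,-0.345],[0.01,0,0.25,0,0,0,-0.345],[0,0,0.25,0,0,0,-0.345],[0,0,0.15,0,0,0,-0.345],[0,0,0,0,0,0,-0.345]])

```text
time: 2.95
ee_pos: [0.5913, 0.2373, 0.0941]
tcp_rot: [[-0.019, 1.0, 0.007], [1.0, 0.019, -0.001], [-0.001, 0.007, -1.0]]
force: [-12.0, -3.0, 15.8]
gripper_width: 0.028
```

Run:
```python
from h import *
rows([.589,.238,.093],Rh)
p,d=read_camera("scene")
cv2.imwrite(f"pics/scene2.png",cv2.resize(p[150:250,340:480],None,fx=5.7,fy=5.7,interpolation=2)[:,:,::-1])
```

```text
t 2.95 p [0.5913 0.2373 0.0941] dp [-0.0023  0.0007 -0.0011] ang [ 0.42  0.05 -0.3 ] N 1 w 0.028 F [-12.   -3.   15.8]
[0.01, -0.05, 0.02, 0.002, 0.0, -0.002]
```

View pics/scene2.png

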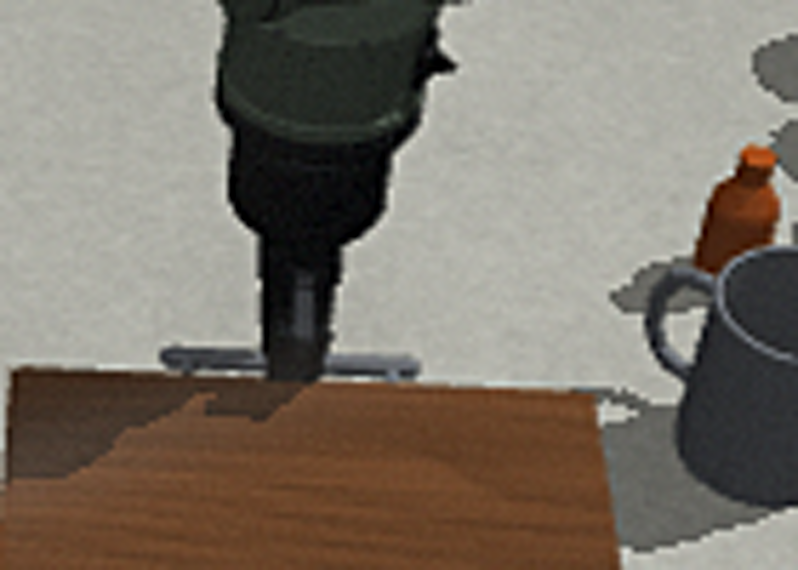

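The back finger is behind the bar, but the wrist reads about 16 N of contact. I'll rise a little and close on the bar.

Call:
drive_tool(commands=[[0,-0.05,-0.1,0,0,0,-0.4],[0,0,0,0,0,0,-0.7],[0,0,0,0,0,0,-1],[0,0,0,0,0,0,-1],[0,0,0,0,0,0,-1]])

```text
time: 3.62
ee_pos: [0.5891, 0.2372, 0.0993]
tcp_rot: [[-0.019, 1.0, 0.008], [1.0, 0.019, -0.0], [-0.0, 0.008, -1.0]]
force: [0.1, -1.6, 5.6]
gripper_width: 0.0096
```

Call:
drive_tool(commands=[[0,-0.2,0,0,0,0,-1],[0,-0.35,0,0,0,0,-1],[0,-0.35,0,0,0,0,-1],[0,-0.35,0,0,0,0,-1],[0,-0.35,0,0,0,0,-1],[0,-0.35,0,0,0,0,-1],[0,-0.2,0,0,0,0,-1]])

```text
time: 4.5
ee_pos: [0.4825, 0.2348, 0.0993]
tcp_rot: [[-0.018, 1.0, 0.018], [1.0, 0.018, 0.001], [0.001, 0.018, -1.0]]
force: [2.4, -0.4, 3.8]
gripper_width: 0.0094
```

Call:
drive_tool(commands=[[0,-0.15,0,0,0,0,-1],[0,-0.15,0,0,0,0,-1],[0,-0.1,0,0,0,0,-1],[0,-0.1,0,0,0,0,-1]])

```text
time: 5.0
ee_pos: [0.4582, 0.2343, 0.0993]
tcp_rot: [[-0.017, 1.0, 0.021], [1.0, 0.017, 0.002], [0.001, 0.021, -1.0]]
force: [27.9, -0.7, -3.1]
gripper_width: 0.0094
```

Force has risen to 28 N, so the drawer is at its stop. I'll release and lift.

Call:
drive_tool(commands=[[0,0,0,0,0,0,-0.6],[0,0,0,0,0,0,-0.45],[0,0,0,0,0,0,-0.4],[0,0,-0.2,0,0,0,-0.4],[0,0,-0.4,0,0,0,-0.4],[0,0,-0.8,0,0,0,-0.4],[0,0,-0.8,0,0,0,-0.4],[0,0,-0.8,0,0,0,-0.4]])

```text
time: 6.0
ee_pos: [0.4538, 0.2334, 0.2536]
tcp_rot: [[-0.017, 1.0, 0.017], [1.0, 0.017, -0.001], [-0.001, 0.017, -1.0]]
force: [0.0, 0.1, 0.0]
gripper_width: 0.0256
```

Run:
```python
from h import *
rows([.4,-.05,.3],Rh,step=.05)
p,d=read_camera("scene")
cv2.imwrite(f"pics/scene3.png",cv2.resize(p[120:300,280:520],None,fx=3.3,fy=3.3,interpolation=2)[:,:,::-1])
np.savez("scene3.npz",p=p,d=d)
```

```text
t 6.0 p [0.4538 0.2334 0.2536] dp [-0.0538 -0.2834  0.0464] ang [ 0.96  0.05 -0.43] N 6 w 0.0256 F [0.  0.1 0. ]
[-0.94, -0.19, -0.16, 0.001, 0.0, -0.0]
[-0.94, -0.19, -0.16, 0.001, 0.0, -0.0]
[-0.94, -0.2, -0.16, 0.001, 0.0, -0.0]
[-0.94, -0.2, -0.16, 0.001, 0.0, -0.0]
[-0.94, -0.2, -0.16, 0.001, 0.0, -0.0]
[-0.94, -0.2, -0.15, 0.001, 0.0, -0.0]
```

View pics/scene3.png

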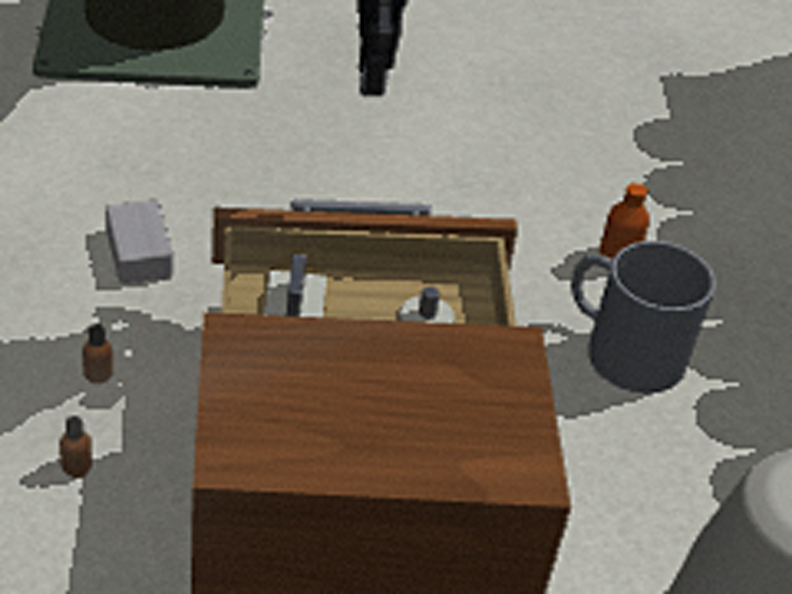

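The drawer is out. The slide is on the -y side at crop (297,290), with its rib roughly along x, and the puck is at (428,305). I'll move aside for a clear top view and turn the wrist.

Run:
```python
from h import *
rows([.42,-.1,.28],Rt([0.04,1,0],[0,0,-1]),step=.05,ang=8)
```

```text
t 6.05 p [0.4551 0.2337 0.2583] dp [-0.0351 -0.3337  0.0217] ang [  1.1    0.86 -86.77] N 11 w 0.0257 F [ 0.  -0.4  8.3]
[-0.61, -0.07, -0.04, 0.001, 0.0, -0.044]
[-0.59, -0.16, -0.04, 0.001, 0.0, -0.044]
[-0.56, -0.23, -0.04, 0.001, 0.0, -0.044]
[-0.53, -0.31, -0.04, 0.001, 0.0, -0.044]
[-0.48, -0.38, -0.04, 0.001, 0.0, -0.044]
[-0.42, -0.44, -0.04, 0.001, 0.0, -0.044]
[-0.36, -0.49, -0.04, 0.001, 0.0, -0.044]
[-0.29, -0.54, -0.04, 0.001, 0.0, -0.044]
[-0.21, -0.57, -0.04, 0.001, 0.0, -0.044]
[-0.13, -0.6, -0.04, 0.001, 0.0, -0.044]
[-0.04, -0.61, -0.04, 0.001, 0.0, -0.044]
```

Call:
drive_tool(commands=[[-0.61,-0.07,-0.04,0,0,-0.044,-0.4],[-0.59,-0.16,-0.04,0,0,-0.044,-0.4],[-0.56,-0.23,-0.04,0,0,-0.044,-0.4],[-0.53,-0.31,-0.04,0,0,-0.044,-0.4],[-0.48,-0.38,-0.04,0,0,-0.044,-0.4],[-0.42,-0.44,-0.04,0,0,-0.044,-0.4],[-0.36,-0.49,-0.04,0,0,-0.044,-0.4],[-0.29,-0.54,-0.04,0,0,-0.044,-0.4],[-0.21,-0.57,-0.04,0,0,-0.044,-0.4],[-0.13,-0.6,-0.04,0,0,-0.044,-0.4],[-0.04,-0.61,-0.04,0,0,-0.044,-0.4]])

```text
time: 7.42
ee_pos: [0.4264, -0.1111, 0.2867]
tcp_rot: [[-0.999, -0.018, 0.029], [-0.018, 1.0, 0.0], [-0.029, -0.0, -1.0]]
force: [-0.1, 0.5, -0.3]
gripper_width: 0.0259
```

Run:
```python
from h import *
p,d=read_camera("top")
cv2.imwrite(f"pics/top4.png",cv2.resize(p[120:240,190:340],None,fx=5,fy=5,interpolation=2)[:,:,::-1])
np.savez("top4.npz",p=p,d=d)
p,d=read_camera("scene")
cv2.imwrite(f"pics/scene4.png",cv2.resize(p[170:240,340:450],None,fx=7,fy=7,interpolation=2)[:,:,::-1])
np.savez("scene4.npz",p=p,d=d)
print(sense()['ee_pos'])
```

```text
[ 0.42612158 -0.11302392  0.28663053]
```

View pics/top4.png

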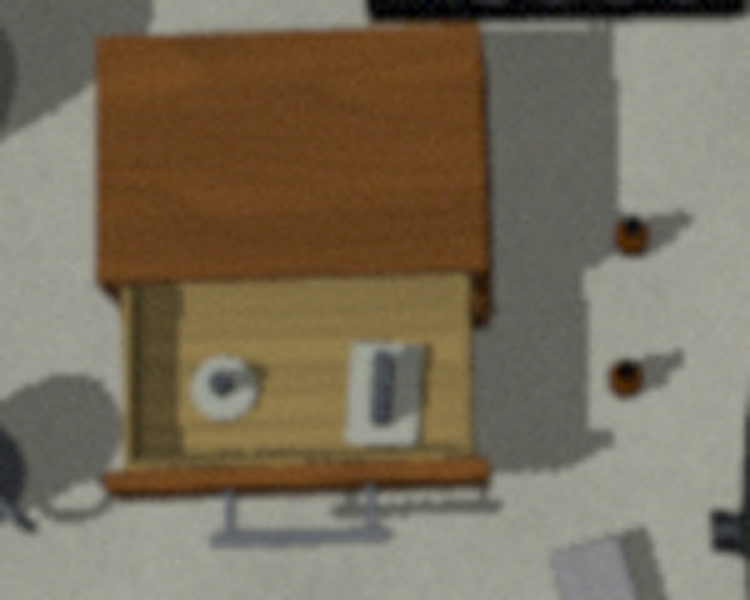

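View pics/scene4.png

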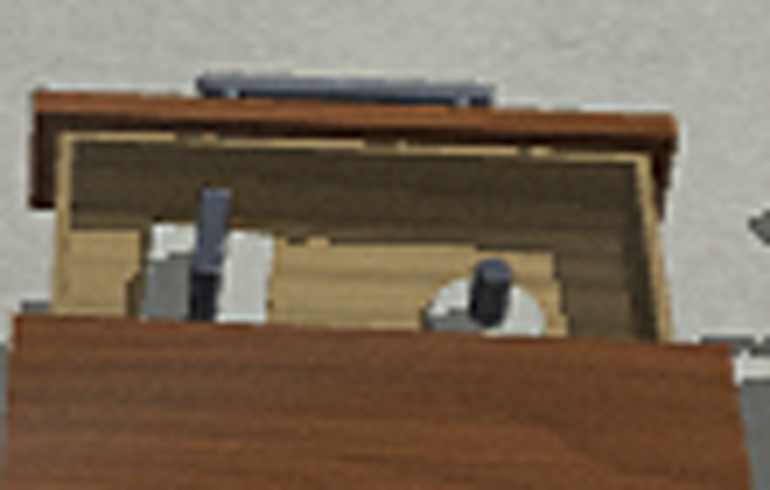

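Run:
```python
from h import *
c=calibration("top");f=np.load("top4.npz");p,d=f['p'],f['d'];P=cloud(d,c)
hsv=cv2.cvtColor(p,cv2.COLOR_RGB2HSV).astype(int);H,S,V=hsv[...,0],hsv[...,1],hsv[...,2]
roi=np.zeros(d.shape,bool);roi[184:212,254:280]=1
m=(roi&(S<75)).astype(np.uint8)
k,l,s,ce=cv2.connectedComponentsWithStats(m)
for i in range(1,k):
    if s[i,4]>30:
        Q=onz(np.argwhere(l==i)[:,::-1],c,.091)[:,:2].astype(np.float32);print('plate',s[i],cv2.minAreaRect(Q))
for r in p[188:210,256:278]: print(' '.join('%3d/%3d'%(cv2.cvtColor(np.uint8([[q]]),cv2.COLOR_RGB2HSV)[0,0,2],cv2.cvtColor(np.uint8([[q]]),cv2.COLOR_RGB2HSV)[0,0,1]) for q in r))
```

```text
plate [259 188  16  22 320] ((0.5665687918663025, 0.17647705972194672), (0.055190060287714005, 0.07844173908233643), 89.26923370361328)
141/123 146/119 141/121 141/107 142/ 77 138/ 50 133/ 46 132/ 41 130/ 51 134/ 57 131/ 58 126/ 59 134/ 59 146/ 66 143/ 75 134/ 86 135/ 83 132/ 91 127/112 123/124 133/117 142/119
143/119 142/122 139/121 143/102 144/ 60 153/ 27 156/ 20 153/ 22 149/ 17 140/ 18 133/ 21 137/ 17 143/ 20 145/ 21 134/ 25 113/ 29 109/ 37 111/ 39 106/ 67 101/116 118/117 142/119
140/122 144/120 144/117 142/102 153/ 48 158/ 24 162/ 19 161/ 17 144/ 12 116/ 15 105/ 12 110/  9 121/ 13 131/ 16 114/ 16 102/ 15 103/ 17  99/ 21  95/ 54  93/110 112/128 139/125
141/127 141/123 143/118 144/ 92 150/ 42 157/ 23 159/ 18 157/ 18 135/ 13  98/ 13  86/ 30  83/ 22  92/ 17 104/ 15 104/ 22 101/ 15 101/ 20  98/ 18  91/ 56  93/118 113/117 136/122
133/121 134/120 133/113 139/ 79 151/ 35 158/ 19 157/ 16 151/ 22 120/ 11  92/ 17  85/ 39  76/ 23  73/ 14  96/ 19 101/ 20  99/ 15  99/ 18  94/ 30  87/ 62  89/109 109/124 131/121
127/124 130/122 130/118 137/ 74 147/ 31 160/ 22 162/ 24 153/ 18 124/  8  93/ 16  88/
[... 2207 characters left out ...]
/119 141/119 146/ 84 155/ 36 161/ 19 161/ 17 160/ 19 158/ 19 160/ 19 156/ 18 156/ 13 157/ 18 157/ 16 158/ 16 163/ 20 159/ 18 147/ 21 118/ 41 111/106 133/123 139/125 143/114
143/119 140/113 142/ 88 150/ 39 159/ 21 158/ 19 160/ 18 160/ 18 159/ 14 157/ 15 159/ 19 159/ 18 159/ 18 157/ 18 159/ 21 158/ 18 144/ 19 111/ 44 106/113 132/122 137/125 137/119
135/121 137/119 137/102 140/ 67 146/ 42 151/ 34 150/ 27 143/ 23 139/ 22 140/ 20 141/ 22 140/ 20 138/ 15 140/ 20 138/ 20 140/ 24 120/ 23 102/ 65 101/106 118/115 122/123 120/130
123/126 127/122 124/117 123/104 124/ 93 127/ 88 128/ 78 113/ 70 105/ 61 105/ 70 108/ 68 100/ 66  97/ 55 106/ 60 110/ 58 106/ 60 102/ 63  97/103  96/120  99/124 101/114 105/124
```

Run:
```python
from h import *
c=calibration("top");p=np.load("top4.npz")['p']
S=cv2.cvtColor(p,cv2.COLOR_RGB2HSV)[...,1].astype(float)
def cross(v,t,a,b):
    for i in range(a,b):
        if (v[i]-t)*(v[i+1]-t)<=0 and v[i]!=v[i+1]: return i+(t-v[i])/(v[i+1]-v[i])
L=[];Rr=[]
for r in range(190,207):
    a=cross(S[r],70,256,263);b=cross(S[r],70,271,278);L.append((a,r));Rr.append((b,r))
T=[];B=[]
for u in range(262,271):
    a=cross(S[:,u],55,184,191);b=cross(S[:,u],55,205,214);T.append((u,a));B.append((u,b))
for n,e in(('L',L),('R',Rr),('T',T),('B',B)):
    X=onz(np.array([q for q in e if None not in q]),c,.091)[:,:2]
    i,j=(0,1) if n in'LR' else (1,0)
    k=np.polyfit(X[:,i],X[:,j],1);print(n,'mean',X.mean(0).round(4),'slope deg',np.degrees(np.arctan(k[0])))
# drawer panel / handle
# scene: rib top
c2=calibration("scene");p2=np.load("scene4.npz")['p'];V=p2.max(-1)
# scene plate edges, rib top rows
for r in range(196,216): print(r,' '.join('%3d'%x for x in V[r,356:384]))
```

```text
L mean [0.5687 0.2041] slope deg -3.4246973403550514
R mean [0.568  0.1494] slope deg -2.707313426933743
T mean [0.6056 0.1781] slope deg 4.7146876923839365
B mean [0.5282 0.1779] slope deg 3.0904796130372145
196  73  71  74  75  73  71  72  73  71  70  73  71  70  55  72  70  69  73  68  69  70  67  68  65  66  65  62  63
197  71  73  70  70  69  68  71  69  72  64  69  69  49 105  94 112 105  68  68  68  69  74  67  69  69  67  65  67
198  70  66  69  71  69  69  69  68  65  68  69  68  58  90  90  84  75  66  68  68  69  66  65  68  69  66  67  68
199  64  63  62  63  59  66  67  65  62  69  64  63  61  88  89  90  71  64  67  69  66  68  71  68  70  67  70  68
200  78  81  69  72  70  69  69  59  62  59  58  63  62  89  84  84  60  56  60  59  65  64  57  58  62  64  63  64
201  88  87  88  89  86  81  48  77  75  77  77  81  63  86  88  81  65  84  81  69  69  67  70  73  69  70  63  61
202  82  83  84  83  87 110 202 192 194 157 162 158  68  84  86  80  62  84  80  80  80  80  85  86  88  87  89  90
203 151 152 155 151  70  99 201 186 185 181 191 182  94  83  85  85 104 198 195
[... 728 characters left out ...]
 142
210 150 144  80  79  83 108 104  99 104 107 104  44  34  29  38  96 190 178 179 177 177 173 133 153 154 153 151 154
211 150 151  72  82  88 110 105 101 101 105 104  46  38  33  43 123 187 176 177 176 177 175 147 153 151 156 158 154
212 147 147  74  83  85 108 105 106 103 107 104  37  34  31  52 161 183 173 176 175 177 176 147 154 152 149 151 153
213 141 138  71  77 101 106 105 103 105 106 105  23  36  34  59 163 184 179 176 175 179 174 101 149 154 150 148 148
214 147 140  69  74 100 108 111 107 106 112 106  34  39  35  51 151 182 179 179 178 179 180 135 137 143 135 141 139
215 108 112  92  96 128 101  98 104 104  99  72  41  45  39  81 201 193 193 187 190 194 190 144 144 144 141 146 143
```

Run:
```python
from h import *
c=calibration("scene")
print(onz([(370.4,197),(370.3,202.5),(370,207.8)],c,.127))
print(onz([(361.2,201.7),(379,203.7),(361.2,205),(378.8,205),(360.4,213),(378,213)],c,.091))
```

```text
[[0.54160691 0.18050433 0.127     ]
 [0.56503474 0.18069964 0.127     ]
 [0.58711166 0.18029955 0.127     ]]
[[0.52645212 0.15452555 0.091     ]
 [0.53063138 0.20833175 0.091     ]
 [0.54079005 0.15503116 0.091     ]
 [0.53631296 0.20777356 0.091     ]
 [0.57487574 0.15386917 0.091     ]
 [0.57044756 0.20567627 0.091     ]]
```

```bash
cat >> h.py <<'E'
Rs=Rt([.058,.998,0],[0,0,-1])
E
python3 -c "
from h import *
rows([.567,.179,.2],Rs,step=.045)"
```

```text
t 7.53 p [ 0.4261 -0.113   0.2866] dp [ 0.1409  0.292  -0.0866] ang [0.   1.65 4.07] N 8 w 0.0259 F [ 0.3 -0.3 -0. ]
[-0.36, 0.73, 0.23, 0.0, 0.001, 0.003]
[-0.35, 0.73, 0.22, 0.0, 0.001, 0.003]
[-0.34, 0.73, 0.22, 0.0, 0.001, 0.003]
[-0.34, 0.73, 0.22, 0.0, 0.001, 0.003]
[-0.33, 0.74, 0.22, 0.0, 0.001, 0.003]
[-0.33, 0.74, 0.22, 0.0, 0.001, 0.003]
[-0.32, 0.74, 0.22, 0.0, 0.001, 0.003]
[-0.32, 0.75, 0.22, 0.0, 0.001, 0.003]
```

Call:
drive_tool(commands=[[-0.36,0.73,0.1,0,0.001,0.003,-0.065],[-0.35,0.73,0.1,0,0.001,0.003,-0.065],[-0.34,0.73,0.1,0,0.001,0.003,-0.065],[-0.34,0.73,0.2,0,0.001,0.003,-0.065],[-0.33,0.74,0.2,0,0.001,0.003,-0.065],[-0.33,0.74,0.2,0,0.001,0.003,-0.065],[-0.32,0.7,0.22,0,0.001,0.003,-0.065],[-0.2,0.3,0.1,0,0.001,0.003,-0.065]])

```text
time: 8.52
ee_pos: [0.5642, 0.1643, 0.2295]
tcp_rot: [[-0.997, 0.08, 0.006], [0.08, 0.997, -0.003], [-0.006, -0.003, -1.0]]
force: [-0.4, -0.4, -0.3]
gripper_width: 0.0399
```

```bash
python3 -c "
from h import *
rows([.567,.179,.18],Rs,step=.045)"
```

```text
t 8.53 p [0.5642 0.1643 0.2295] dp [ 0.0028  0.0147 -0.0495] ang [-0.16  0.34 -1.24] N 2 w 0.0399 F [-0.4 -0.4 -0.3]
[-0.01, 0.15, 0.49, -0.0, 0.001, -0.003]
[-0.02, 0.15, 0.49, -0.0, 0.001, -0.003]
```

Call:
drive_tool(commands=[[-0.01,0.15,0.4,0,0.001,-0.003,-0.065],[-0.02,0.12,0.4,0,0.001,-0.003,-0.065],[0,0,0,0,0,0,-0.065]])

```text
time: 8.9
ee_pos: [0.5652, 0.1792, 0.1866]
tcp_rot: [[-0.998, 0.06, -0.002], [0.06, 0.998, -0.004], [0.002, -0.004, -1.0]]
force: [-0.9, -0.6, 0.1]
gripper_width: 0.0403
```

```bash
python3 -c "
from h import *
rows([.567,.179,.096],Rs,step=.02)
p,d=read_camera('scene')
cv2.imwrite('pics/scene5.png',cv2.resize(p[120:240,320:450],None,fx=5,fy=5,interpolation=2)[:,:,::-1])
"
```

```text
t 8.9 p [0.5652 0.1792 0.1866] dp [ 0.0018 -0.0002 -0.0906] ang [-0.23 -0.13 -0.1 ] N 5 w 0.0403 F [-0.9 -0.6  0.1]
[-0.01, 0.0, 0.36, -0.0, -0.0, -0.0]
[-0.01, 0.0, 0.36, -0.0, -0.0, -0.0]
[-0.01, 0.0, 0.36, -0.0, -0.0, -0.0]
[-0.01, 0.0, 0.36, -0.0, -0.0, -0.0]
[-0.01, -0.0, 0.36, -0.0, -0.0, -0.0]
```

View pics/scene5.png

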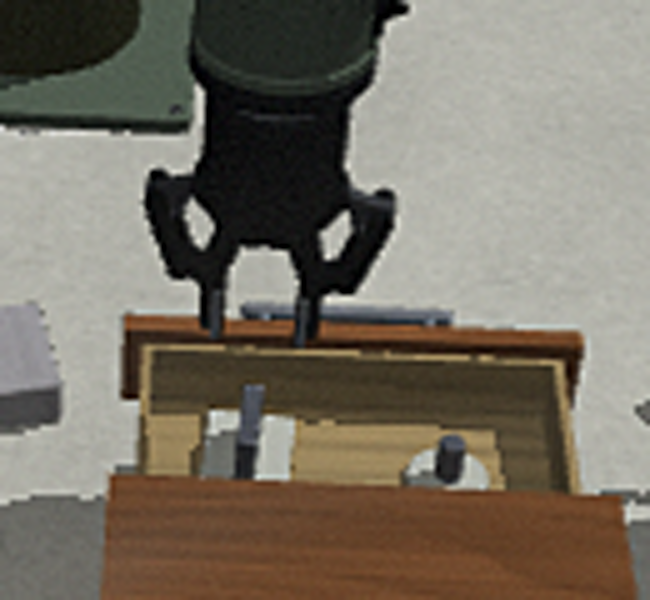

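The fingers straddle the rib at crop (255,400). The knuckles are wide, so I'll use a smaller opening and keep the grasp slightly high.

Call:
drive_tool(commands=[[-0.01,0,0.3,0,0,0,-0.37],[-0.01,0,0.36,0,0,0,-0.37],[-0.01,0,0.36,0,0,0,-0.37],[-0.01,0,0.3,0,0,0,-0.37],[0,0,0.15,0,0,0,-0.37]])

```text
time: 9.57
ee_pos: [0.5679, 0.1767, 0.1118]
tcp_rot: [[-0.998, 0.063, 0.002], [0.063, 0.998, -0.004], [-0.002, -0.003, -1.0]]
force: [0.5, -0.5, 0.0]
gripper_width: 0.0269
```

```bash
python3 -c "
from h import *
rows([.567,.179,.099],Rs,step=.02)
"
```

```text
t 9.57 p [0.5679 0.1767 0.1118] dp [-0.0009  0.0023 -0.0128] ang [-0.2   0.11 -0.31] N 1 w 0.0269 F [ 0.5 -0.5  0. ]
[0.02, 0.05, 0.26, -0.001, 0.001, -0.002]
```

Call:
drive_tool(commands=[[0.01,0.05,0.18,-0.001,0.001,-0.002,-0.37],[0,0,0.09,0,0,0,-0.37],[0,0,0,0,0,0,-0.37]])

```text
time: 9.95
ee_pos: [0.5676, 0.1794, 0.0976]
tcp_rot: [[-0.998, 0.057, -0.001], [0.057, 0.998, 0.0], [0.001, 0.0, -1.0]]
force: [0.6, 0.6, -0.5]
gripper_width: 0.027
```

```bash
python3 -c "
from h import *
rows([.567,.179,.099],Rs,step=.02)
p,d=read_camera('scene')
cv2.imwrite('pics/scene6.png',cv2.resize(p[120:240,320:450],None,fx=5,fy=5,interpolation=2)[:,:,::-1])
"
```

```text
t 9.95 p [0.5676 0.1794 0.0976] dp [-0.0006 -0.0004  0.0014] ang [ 0.01 -0.06  0.07] N 1 w 0.027 F [ 0.6  0.6 -0.5]
[0.01, -0.01, -0.03, 0.0, -0.0, 0.0]
```

View pics/scene6.png

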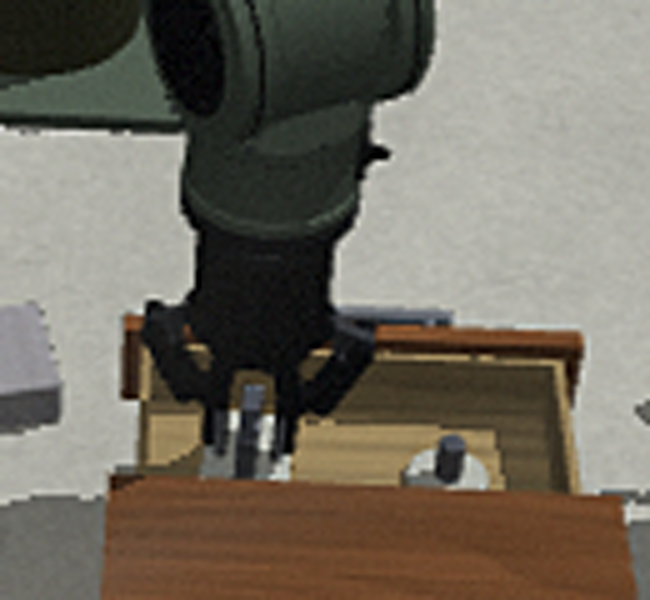

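The rib sits between the fingers with no contact force. Closing.

Call:
drive_tool(commands=[[0,0,0,0,0,0,-0.6],[0,0,0,0,0,0,-1],[0,0,0,0,0,0,-1],[0,0,0,0,0,0,-1],[0,0,0,0,0,0,-1]], squeeze=70)

```text
time: 10.62
ee_pos: [0.5679, 0.1795, 0.0985]
tcp_rot: [[-0.998, 0.057, 0.0], [0.057, 0.998, 0.001], [0.0, 0.001, -1.0]]
force: [-0.5, -0.8, -2.3]
gripper_width: 0.0112
```

```bash
python3 -c "
from h import *
s=sense();print(s['ee_pos'],s['tcp_rot'],s['force'],s['torque'],s['gripper_width'])
"
```

```text
[0.56794776 0.17952595 0.09846224] [[-9.98383779e-01  5.68315835e-02  2.34805164e-05]
 [ 5.68315879e-02  9.98383640e-01  5.28028011e-04]
 [ 6.56610457e-06  5.28509036e-04 -9.99999860e-01]] [-0.50368658 -0.76557893 -2.27841496] [0.02803197 0.00108849 0.03011709] 0.011213790812246938
```

Call:
drive_tool(commands=[[0,0,-0.15,0,0,0,-1],[0,0,-0.3,0,0,0,-1],[0,0,-0.5,0,0,0,-1],[0,0,-0.6,0,0,0,-1],[0,0,-0.6,0,0,0,-1],[0,0,-0.6,0,0,0,-1],[0,0,-0.2,0,0,0,-1]])

```text
time: 11.5
ee_pos: [0.5676, 0.1794, 0.256]
tcp_rot: [[-0.998, 0.057, 0.002], [0.057, 0.998, 0.002], [-0.002, 0.002, -1.0]]
force: [0.2, -0.4, -2.0]
gripper_width: 0.0112
```

```bash
python3 -c "
from h import *
s=sense();print(s['ee_pos'],s['tcp_rot'][:,2],s['force'],s['torque'],s['gripper_width'])
for n in('scene','top'):
    p,d=read_camera(n);np.savez(n+'7.npz',p=p,d=d)
    x,y={'scene':(320,100),'top':(200,110)}[n]
    cv2.imwrite(f'pics/{n}7.png',cv2.resize(p[y:y+120,x:x+130],None,fx=5,fy=5,interpolation=2)[:,:,::-1])
"
```

```text
[0.56763127 0.17941328 0.25603035] [ 0.00236731  0.00167026 -0.9999958 ] [ 0.1737761  -0.36206664 -2.02761178] [ 0.00989242  0.01944114 -0.01333807] 0.011190186413570885
```

View pics/scene7.png

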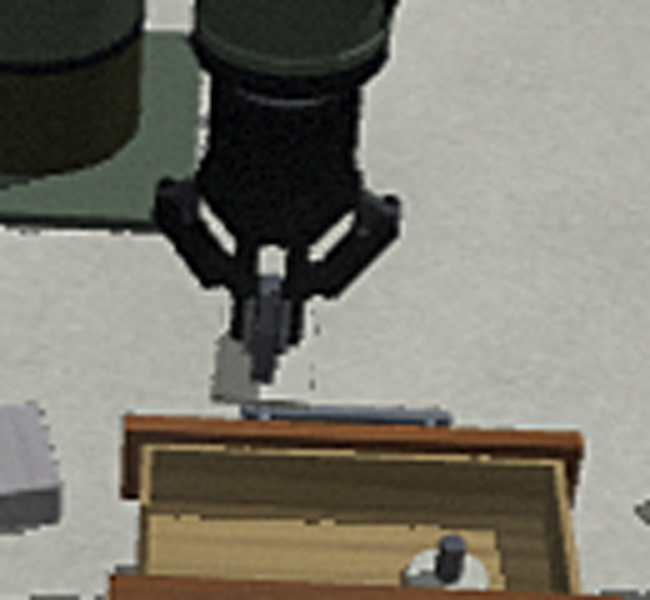

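View pics/top7.png

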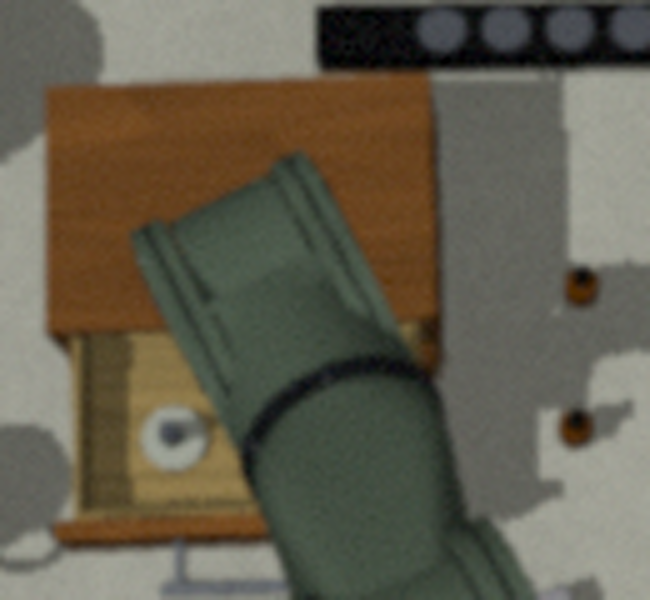

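Run:
```python
from h import *
c=calibration('scene');p=np.load('scene7.npz')['p'];V=p.max(-1)
for r in range(153,184): print(r,' '.join('%3d'%x for x in V[r,358:392]))
s=np.array([.5676,.1794,.256]);R=Rs
for q in [(-.025,-.006,-.0285),(-.025,.006,-.0285),(.025,-.006,-.0285),(.025,.006,-.0285),(-.025,-.006,.0075),(-.025,.006,.0075),(-.038,-.026,.0075),(-.038,.026,.0075),(.038,-.026,.0075),(.038,.026,.0075)]:
    print(q,proj(s+R@np.array(q),c)[0].round(1))
```

```text
153   0   7  17  14  13  15  21  20  22  16  18  11  12  78 197 186 183 188 186  27  14  16  23  18  26  14  22  17  24  17  17  14  19  10
154  66   0  12  16  16  13  16  16  20  13  21  10  18  71 165 164 154 154 196  34  13  17  15  18  20  22  26  24  18  18  21  22   9  18
155 177  71   0  18  17  21  11  12  22  20  21  20  15  20  72  85  85  90 117  10  15  18  20  14  24  16  22  18  19  24  20   7  19 105
156 187 184   0   0   0   2   2  11  11  18  21  16  17  25  72  89  90  84  28  12  18  18  25  22  17  20  19  18  24  21  13  23 108 193
157 184 178 114  33  82  93 133  31   5  15  19  25  19  29  78  95  94  96  25  17  18  21  23  21  18  18  16  22  12  11  18 106 194 182
158 173 184 185 190 188 190 189 178  29  14  21  18  15  23  76  93  49  51  26  15  20  14  14  13  11   3   5   6   2  17 106 193 180 179
159 170 178 175 176 175 177 178 178  74   6  14  18  44  22  53  55  49  49  18   7  19  21   9  17 112 203 128  35  80  97 194 185 179 177
160 172 176 180 179 178 175 180 184 135   4  21  59  70  37  54  54  53  61  46  64  29  13  44 156 185 189 187 187 189 
[... 2924 characters left out ...]
126 125 126 131 136 136 139 137 138
182 187 184 185 191 190 193 186 188 191 188  75  74  83  96 112 123  99 106 109 116 119 117 116 114 115 117 115 117 118 116 114 120 122 115
183 129 132 149 145 142 143 148 168 166 165  98  40  35  59 136 143  42  53  56  53  54  58  53  53  59  55  56  57  60  62  64  63  68  69
(-0.025, -0.006, -0.0285) [370.4 166.6]
(-0.025, 0.006, -0.0285) [374.9 167. ]
(0.025, -0.006, -0.0285) [371.8 154.9]
(0.025, 0.006, -0.0285) [376.3 155.3]
(-0.025, -0.006, 0.0075) [369.6 176.9]
(-0.025, 0.006, 0.0075) [374.  177.3]
(-0.038, -0.026, 0.0075) [361.7 179.4]
(-0.038, 0.026, 0.0075) [381.2 181.2]
(0.038, -0.026, 0.0075) [364.2 161.6]
(0.038, 0.026, 0.0075) [382.9 163.3]
```

```bash
cat >> h.py <<'E'
nf=np.array([-.3765,.018,.9262]);nf/=np.linalg.norm(nf)
yf=np.array([.0478,.9989,0]);xf=np.cross(yf,nf)   # xf up slope
Rf=Rt(yf,-nf)
F=np.array([.588,-.2192,.1196])
def tgt(h,ox=.0015): return F+nf*(h+.0135)+xf*ox
E
python3 - <<'E'
from h import *
c=calibration('scene');r=ray((234.9,201.5),c)[0];o=c['origin'];m=np.array([ 0.58971211,-0.21846521,0.12004266]);print(o+r*((m-o)@nf)/(r@nf),xf)
print(tgt(0))
rows(tgt(.06)+[0,0,.02],Rf,step=.04,ang=8)
E
```

```text
[ 0.5857667  -0.21923263  0.11845377] [ 0.92521694 -0.04427407  0.37696082]
[ 0.58430488 -0.2190234   0.13266962]
t 11.6 p [0.5675 0.1793 0.2547] dp [-0.0058 -0.3973 -0.0465] ang [ -0.03 -22.07  -0.52] N 11 w 0.0107 F [-0.7 -1.1 -2. ]
[-0.03, -0.72, 0.08, -0.0, -0.011, -0.0]
[-0.03, -0.72, 0.08, -0.0, -0.011, -0.0]
[-0.02, -0.72, 0.09, -0.0, -0.011, -0.0]
[-0.02, -0.72, 0.09, -0.0, -0.011, -0.0]
[-0.02, -0.72, 0.09, -0.0, -0.011, -0.0]
[-0.01, -0.72, 0.09, -0.0, -0.011, -0.0]
[-0.01, -0.72, 0.09, -0.0, -0.011, -0.0]
[-0.01, -0.72, 0.09, -0.0, -0.011, -0.0]
[-0.0, -0.72, 0.09, -0.0, -0.011, -0.0]
[0.0, -0.72, 0.09, -0.0, -0.011, -0.0]
[0.01, -0.72, 0.09, -0.0, -0.011, -0.0]
```

Call:
drive_tool(commands=[[0,-0.5,0,0,-0.011,0,-1],[-0.02,-0.72,0.02,0,-0.011,0,-1],[-0.02,-0.72,0.02,0,-0.011,0,-1],[-0.02,-0.72,0.05,0,-0.011,0,-1],[-0.02,-0.72,0.05,0,-0.011,0,-1],[-0.01,-0.72,0.05,0,-0.011,0,-1],[-0.01,-0.72,0.05,0,-0.011,0,-1],[-0.01,-0.72,0.09,0,-0.011,0,-1],[0,-0.72,0.09,0,-0.011,0,-1],[0,-0.72,0.09,0,-0.011,0,-1],[0,-0.4,0.05,0,-0.011,0,-1],[0,0,0,0,0,0,-1]])

```text
time: 13.1
ee_pos: [0.5516, -0.2005, 0.214]
tcp_rot: [[-0.929, 0.055, 0.365], [0.052, 0.998, -0.018], [-0.365, 0.002, -0.931]]
force: [0.1, 0.8, -1.7]
gripper_width: 0.0109
```

Run:
```python
from h import *
rows(tgt(.06),Rf,step=.04,ang=8)
```

```text
t 13.1 p [ 0.5516 -0.2005  0.214 ] dp [ 0.0101 -0.0175 -0.0258] ang [-0.03 -0.72 -0.43] N 1 w 0.0109 F [ 0.1  0.8 -1.7]
[-0.02, -0.34, 0.56, -0.0, -0.004, -0.002]
```

Call:
drive_tool(commands=[[-0.02,-0.34,0.3,0,-0.004,-0.002,-1],[0,0,0.4,0,0,0,-1],[0,0,0.3,0,0,0,-1],[0,0,0,0,0,0,-1]])

```text
time: 13.6
ee_pos: [0.5714, -0.2177, 0.1638]
tcp_rot: [[-0.926, 0.045, 0.375], [0.043, 0.999, -0.016], [-0.375, 0.001, -0.927]]
force: [-0.1, 1.2, -1.6]
gripper_width: 0.0108
```

Run:
```python
from h import *
rows(tgt(.03),Rf,step=.04,ang=8)
for n in('scene','top'):
    p,d=read_camera(n);np.savez(n+'8.npz',p=p,d=d)
    x,y={'scene':(190,140),'top':(320,130)}[n]
    cv2.imwrite(f'pics/{n}8.png',cv2.resize(p[y:y+90,x:x+100],None,fx=6.5,fy=6.5,interpolation=2)[:,:,::-1])
```

```text
t 13.6 p [ 0.5714 -0.2177  0.1638] dp [ 0.0016 -0.0008 -0.0033] ang [ 0.1  -0.12  0.1 ] N 1 w 0.0108 F [-0.1  1.2 -1.6]
[-0.01, -0.01, 0.07, 0.001, -0.001, 0.001]
```

View pics/scene8.png

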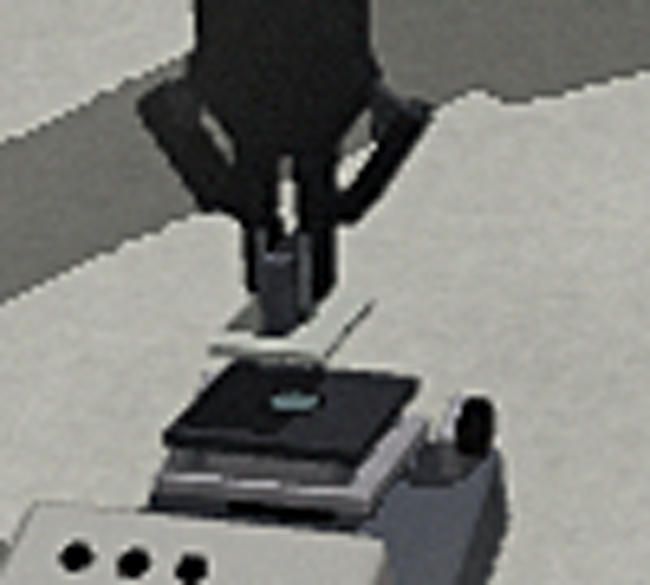

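View pics/top8.png

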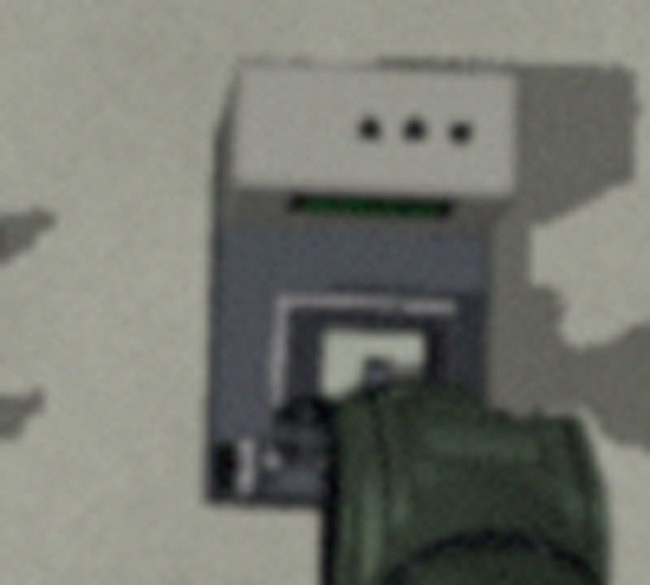

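Run:
```python
from h import *
c=calibration('top');p=np.load('top8.npz')['p'];V=p.max(-1)
for r in range(172,192): print(r,' '.join('%3d'%x for x in V[r,358:396]))
s=sense();T=s['ee_pos'];R=s['tcp_rot'];h=(T-F)@nf-.0135;print('h',h)
for q in [(-.038,-.026),(-.038,.026),(0,-.026),(0,.026)]:
    print(q,proj(T+R@np.array([.0015+q[0],q[1],.0075]),c)[0].round(1), proj(T+R@np.array([.0015+q[0],q[1],.0075]),calibration('scene'))[0].round(1))
for q in [(.047,-.045),(.047,.045),(0,-.045),(0,.045),(0,0)]:
    print('face',q,proj(F+xf*q[0]+yf*q[1],c)[0].round(1),proj(F+xf*q[0]+yf*q[1],calibration('scene'))[0].round(1))
q=[(-.025,-.006,-.0285),(-.025,.006,-.0285)]
for a in q: print('rib',proj(T+R@(np.array(a)+[.0015,0,0]),c)[0].round(1),proj(T+R@(np.array(a)+[.0015,0,0]),calibration('scene'))[0].round(1))
p=np.load('scene8.npz')['p'];V=p.max(-1)
print()
for r in range(176,214): print(r,' '.join('%3d'%x for x in V[r,212:256]))
```

```text
172  84  81  87  81  82  85  85  85  83  83  82  85  80  81  80  82  81  82  78  82  81  82  82  82  83  82  87  87  77  86  82  82  85  84  85  82  73  78
173  84  86  83  85  84  86  79  83  81  84  82  81  83  75  76  74  74  73  77  75  75  78  77  75  78  80  76  81  85  83  85  85  84  86  81  81  75  78
174  84  83  82  83  85  86  85  84  87  80  83  80  75  67  64  70  66  66  63  62  62  66  72  63  67  70  67  72  79  72  76  76  77  75  75  72  67  79
175  86  84  83  82  91 108 103 102 101  99  99  96  97 100  97  95  91  89  86  82  83  82  79  73  70  71  70  75  71  67  65  65  57  55  58  58  57  78
176  83  83  85  85 105 124 118 111 111 108 109 110 112 112 113 115 108 111 103 103 100 101  94  88  92  97 102  97 102  96  95  83  60  49  52  51  58  75
177  86  84  85  87 102 120 101  82  75  72  75  74  72  78  79  77  73  73  77  76  82  86  82  79  98 108 110 110 112 112 107  97  66  53  52  52  59  78
178  83  83  82  84 105 112  79  55  57  55  52  46  52  53  48  50  50  54  49  50  61  61  60  59  61  74  73  71  71  74  76  72  61  53  51  53  59  78
179  87 
[... 8640 characters left out ...]
  65  80  70  63  51  61  86  84  87  81  88  82  82  59  58  62  46  44  27  31  28  15  14  19  19  23  17  20  23  26  71 150 149 141 142 105  76  83  43  49
211 181 185 178  92  69  72  65  52  49  60  77  75  84  80  78  85  79  79  82  88  81  85  82  83  84  88  82  58  68  57  35  22  18  68 158 157 145 154 123  72  57  91  47  49
212 181 180 139  92  93  70  72  71  66  67  67  71  73  74  76  73  73  74  76  73  77  78  74  81  80  81  78  79  80  66  61  47  60 163 153 152 154 147  74  69  37  53  50  53
213 179 147  92 123 132 154 168 177 177 178 173 164  93  93  66  71  64  64  69  67  67  69  70  70  69  73  67  76  73  59  55  50  83 155 149 146 148  84  62  41  42  46  45  52
```

```bash
cat >> h.py <<'E'
F0=F.copy()
F=np.array([.5868,-.2196,.1191])
F=F-nf*((F-np.array([0.58971211,-0.21846521,0.12004266]))@nf)
def tgt(h,ox=.001): return F+nf*(h+.0135)+xf*ox
def st():
    s=sense();print('h',((s['ee_pos']-F)@nf-.0135)*1000,'Fn',s['force']@nf,'along x,y',(s['ee_pos']-tgt(0))@xf*1e3,(s['ee_pos']-tgt(0))@yf*1e3,'tool torque',s['tcp_rot'].T@s['torque'],s['force'],'w',s['gripper_width'])
E
python3 - <<'E'
from h import *
print(F,F0);rows(tgt(.006),Rf,step=.015,ang=8);st()
E
```

```text
[ 0.58687639 -0.21960365  0.11891207] [ 0.588  -0.2192  0.1196]
t 13.7 p [ 0.5714 -0.2179  0.1651] dp [ 0.009  -0.0014 -0.0277] ang [ 0.07 -0.04  0.1 ] N 2 w 0.0111 F [-0.3  0.  -0.7]
[0.02, -0.01, 0.29, 0.0, -0.0, 0.0]
[0.02, -0.01, 0.29, 0.0, -0.0, 0.0]
h 35.105772142126284 Fn -0.5025954344362514 along x,y 2.0428860116655274 0.9457546623358375 tool torque [ 0.02086614  0.51698181 -0.00854057] [-0.27879532  0.02290526 -0.65639683] w 0.011134475231907557
```

Call:
drive_tool(commands=[[0.02,-0.01,0.2,0,0,0,-1],[0.02,-0.01,0.2,0,0,0,-1],[0,0,0.15,0,0,0,-1],[0,0,0,0,0,0,-1]])

```text
time: 14.2
ee_pos: [0.5806, -0.2195, 0.1379]
tcp_rot: [[-0.925, 0.046, 0.377], [0.042, 0.999, -0.017], [-0.377, -0.0, -0.926]]
force: [0.3, 0.2, -1.1]
gripper_width: 0.0109
```

Run:
```python
from h import *
st();rows(tgt(.001),Rf,step=.015,ang=8)
```

```text
h 6.421715876707102 Fn -1.091967110170863 along x,y 0.36015787044148767 -0.20533185223831066 tool torque [ 0.0212638   0.5365509  -0.00818745] [ 0.27238676  0.22933493 -1.07266175] w 0.010945497106872978
t 14.2 p [ 0.5806 -0.2195  0.1379] dp [ 0.0017  0.0001 -0.0052] ang [0.04 0.03 0.11] N 1 w 0.0109 F [ 0.3  0.2 -1.1]
[0.01, 0.0, 0.11, 0.0, 0.0, 0.001]
```

Run:
```python
from h import *
for n in('scene','top'):
    p,d=read_camera(n);np.savez(n+'9.npz',p=p,d=d)
    x,y={'scene':(200,165),'top':(350,160)}[n]
    cv2.imwrite(f'pics/{n}9.png',cv2.resize(p[y:y+60,x:x+65],None,fx=10,fy=10,interpolation=2)[:,:,::-1])
    s=sense();T=s['ee_pos'];R=s['tcp_rot'];c=calibration(n)
    for q in [(-.038,-.026),(-.038,.026),(.038,-.026),(.038,.026)]: print(n,'slide',q,((proj(T+R@np.array([.001+q[0],q[1],.0075]),c)[0]-[x,y]+.5)*10).round(0))
    for q in [(.047,-.045),(.047,.045),(-.047,-.045),(-.047,.045)]: print('face',q,((proj(F+xf*q[0]+yf*q[1],c)[0]-[x,y]+.5)*10).round(0))
```

```text
scene slide (-0.038, -0.026) [221. 371.]
scene slide (-0.038, 0.026) [395. 388.]
scene slide (0.038, -0.026) [306. 280.]
scene slide (0.038, 0.026) [472. 295.]
face (0.047, -0.045) [150. 417.]
face (0.047, 0.045) [452. 446.]
face (-0.047, -0.045) [259. 302.]
face (-0.047, 0.045) [543. 329.]
top slide (-0.038, -0.026) [339. 210.]
top slide (-0.038, 0.026) [194. 205.]
top slide (0.038, -0.026) [326. 417.]
top slide (0.038, 0.026) [182. 413.]
face (0.047, -0.045) [387. 183.]
face (0.047, 0.045) [138. 175.]
face (-0.047, -0.045) [371. 438.]
face (-0.047, 0.045) [124. 429.]
```

View pics/scene9.png

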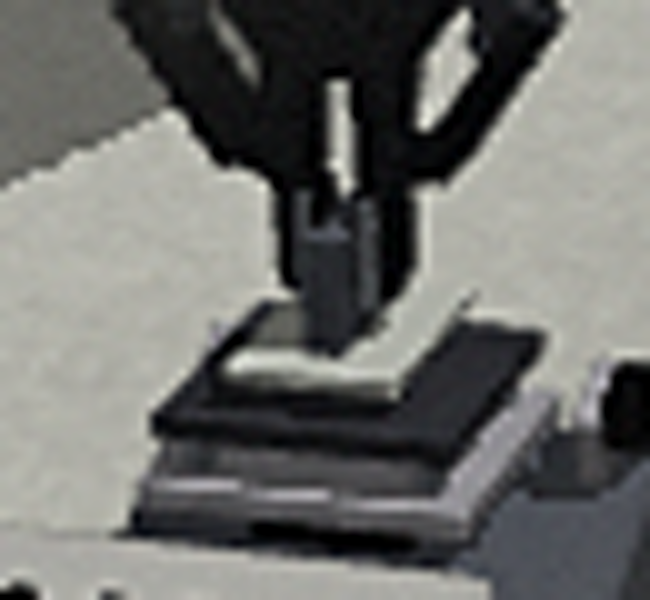

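View pics/top9.png

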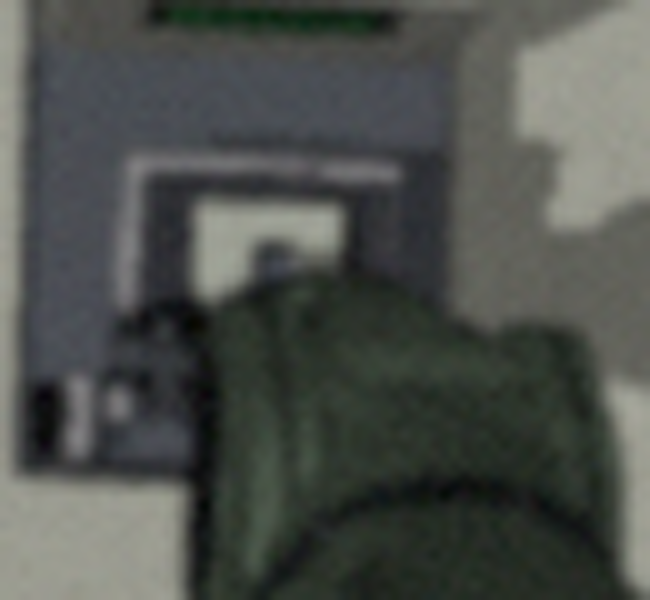

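The slide lies centred over the plate to about 2 mm in both views: scene slide centre is about crop (311,377) over the face, and top slide columns run 194–346 over face columns 140–390. Pressing in small steps.

Call:
drive_tool(commands=[[0,0,0.05,0,0,0,-1],[0,0,0.05,0,0,0,-1],[0,0,0,0,0,0,-1]])

```text
time: 14.68
ee_pos: [0.5827, -0.2198, 0.1341]
tcp_rot: [[-0.925, 0.046, 0.378], [0.042, 0.999, -0.018], [-0.379, -0.001, -0.926]]
force: [0.5, -0.8, -1.4]
gripper_width: 0.011
```

Run:
```python
from h import *
st();rows(tgt(-.003),Rf,step=.015,ang=8)
```

```text
h 2.1066040413131626 Fn -1.4699429642518793 along x,y 0.9067753542294755 -0.40744504879847837 tool torque [0.00893568 0.52675273 0.02832741] [ 0.4643825  -0.79428548 -1.3827996 ] w 0.010971500821155512
t 14.68 p [ 0.5827 -0.2198  0.1341] dp [ 0.0011  0.0004 -0.0051] ang [0.01 0.1  0.11] N 1 w 0.011 F [ 0.5 -0.8 -1.4]
[0.02, 0.01, 0.1, 0.0, 0.001, 0.001]
```

Call:
drive_tool(commands=[[0.01,0.01,0.03,0,0,0,-1],[0.01,0,0.03,0,0,0,-1],[0,0,0,0,0,0,-1]])

```text
time: 15.05
ee_pos: [0.583, -0.2193, 0.1308]
tcp_rot: [[-0.925, 0.046, 0.378], [0.042, 0.999, -0.018], [-0.379, -0.001, -0.926]]
force: [-0.0, 0.3, -1.5]
gripper_width: 0.011
```

Run:
```python
from h import *
st();rows(tgt(-.003),Rf,step=.015,ang=8)
```

```text
h -1.022228262081447 Fn -1.3453332068334287 along x,y -0.14877421408025934 0.07432131175167098 tool torque [-0.02154122  0.52255737 -0.00493529] [-0.01474033  0.2882206  -1.46406706] w 0.010961684727596501
t 15.05 p [ 0.583  -0.2193  0.1308] dp [ 0.0009 -0.0001 -0.0018] ang [0.   0.11 0.1 ] N 1 w 0.011 F [-0.   0.3 -1.5]
[-0.0, -0.0, 0.04, 0.0, 0.001, 0.001]
```

Call:
drive_tool(commands=[[0,0,0.03,0,0.0005,0,-1],[0,0,0,0,0,0,-1]])

```text
time: 15.3
ee_pos: [0.5836, -0.2194, 0.1294]
tcp_rot: [[-0.925, 0.046, 0.377], [0.042, 0.999, -0.018], [-0.377, -0.001, -0.926]]
force: [-1.8, 0.7, -0.3]
gripper_width: 0.011
```

```bash
python3 -c "
from h import *
st()"
```

```text
h -2.5446800903125513 Fn 0.45119925901008173 along x,y -0.0905221923784497 0.0594073851804474 tool torque [-0.02542827  0.58282819 -0.02368759] [-1.82805657  0.68108547 -0.26920861] w 0.010956260742873748
```

Call:
drive_tool(commands=[[0,0,0.03,0,0,0,-1],[0,0,0,0,0,0,-1]])

```text
time: 15.55
ee_pos: [0.5841, -0.2194, 0.128]
tcp_rot: [[-0.925, 0.046, 0.377], [0.042, 0.999, -0.018], [-0.377, -0.001, -0.926]]
force: [-2.3, 1.3, 1.8]
gripper_width: 0.0115
```

```bash
python3 -c "
from h import *
st();rows(tgt(-.003),Rf)"
```

```text
h -4.035977114091441 Fn 2.5976470053928065 along x,y -0.12277553054666757 0.058243046817634044 tool torque [-0.02897751  0.57098006  0.00980904] [-2.32332851  1.3095362   1.83463804] w 0.011476545911883913
t 15.55 p [ 0.5841 -0.2194  0.128 ] dp [-0.0003 -0.      0.001 ] ang [-0.    0.01  0.1 ] N 1 w 0.0115 F [-2.3  1.3  1.8]
[-0.0, -0.0, -0.02, -0.0, 0.0, 0.001]
```

Call:
drive_tool(commands=[[0,0,0.02,0,0,0,-1],[0,0,0,0,0,0,-1],[0,0,0,0,0,0,-1]])

```text
time: 15.92
ee_pos: [0.5845, -0.2194, 0.1272]
tcp_rot: [[-0.925, 0.046, 0.377], [0.042, 0.999, -0.018], [-0.377, -0.001, -0.926]]
force: [-2.9, 1.0, 1.7]
gripper_width: 0.0111
```

Run:
```python
from h import *
st();rows(tgt(-.005),Rf)
for n in('scene','top'):
    p,d=read_camera(n);np.savez(n+'10.npz',p=p,d=d)
    x,y={'scene':(200,165),'top':(350,160)}[n]
    cv2.imwrite(f'pics/{n}10.png',cv2.resize(p[y:y+60,x:x+65],None,fx=10,fy=10,interpolation=2)[:,:,::-1])
st()
```

```text
h -4.947815075030591 Fn 2.7028564563223716 along x,y -0.11169561295844972 0.06053264533049431 tool torque [-0.03660781  0.65782001  0.05877597] [-2.9272083   1.01960606  1.70838387] w 0.01109112621134889
t 15.93 p [ 0.5845 -0.2194  0.1272] dp [ 0.0001 -0.0001 -0.    ] ang [-0.01  0.02  0.11] N 1 w 0.0111 F [-2.9  1.   1.7]
[-0.0, -0.0, 0.0, -0.0, 0.0, 0.001]
h -4.944891693194961 Fn 3.9593633102827717 along x,y -0.08669166965943849 0.03677428853687833 tool torque [-0.04554953  0.61619887 -0.00216232] [-3.54565601  0.76631061  2.81848108] w 0.010937747962659006
```

View pics/scene10.png

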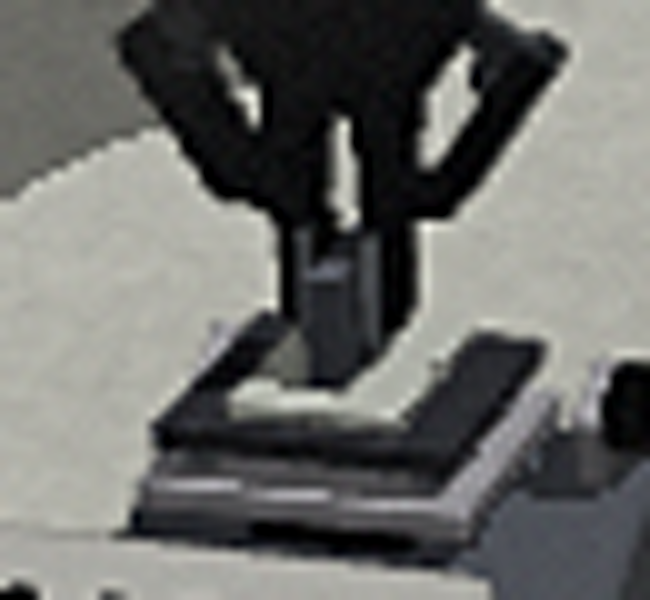

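View pics/top10.png

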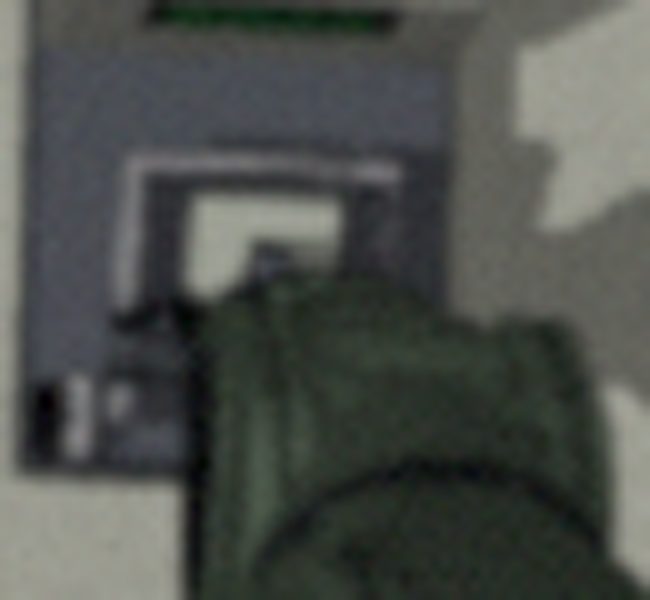

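Run:
```python
from h import *
n='scene';c=calibration(n);x,y=200,165
s=sense();T=s['ee_pos'];R=s['tcp_rot']
f=lambda P:((proj(P,c)[0]-[x,y]+.5)*10).round(0)
for z in(.0075,.0135):
  for q in [(-.038,-.026),(-.038,.026),(.038,.026)]: print('slide',z,q,f(T+R@np.array([.001+q[0],q[1],z])))
for q in [(.047,-.045),(.047,.045),(-.047,-.045),(-.047,.045)]: print('face',q,f(F+xf*q[0]+yf*q[1]-nf*.005))
p=np.load('scene10.npz')['p'];V=p.max(-1)
for r in range(194,214): print(r,' '.join('%3d'%v for v in V[r,212:256]))
# depth planes
for n in('scene',):
    d=np.load(n+'10.npz')['d'];P=cloud(d,c);p=np.load(n+'10.npz')['p'];V=p.max(-1)
    X=P-F;a=X@xf;b=X@yf;e=X@nf
    m=(abs(a)<.036)&(abs(b)<.024)&(abs(b)>.009)&(e>-.006)&(e<.008)&(V>120);mm,nn,N,sd=plane(P[m]);print('slide top',N,np.degrees(np.arccos(nn[2])),np.degrees(np.arctan2(nn[1],nn[0])),(mm-F)@nf,sd)
    m=(abs(a)<.045)&(abs(b)<.043)&((abs(b)>.03))&(e>-.012)&(e<.003)&(V<70);mm,nn,N,sd=plane(P[m]);print('face',N,np.degrees(np.arccos(nn[2])),np.degrees(np.arctan2(nn[1],nn[0])),(mm-F)@nf,sd)
```

```text
slide 0.0075 (-0.038, -0.026) [224. 408.]
slide 0.0075 (-0.038, 0.026) [398. 424.]
slide 0.0075 (0.038, 0.026) [474. 330.]
slide 0.0135 (-0.038, -0.026) [225. 427.]
slide 0.0135 (-0.038, 0.026) [398. 443.]
slide 0.0135 (0.038, 0.026) [474. 348.]
face (0.047, -0.045) [150. 433.]
face (0.047, 0.045) [452. 462.]
face (-0.047, -0.045) [259. 317.]
face (-0.047, 0.045) [543. 344.]
194 172 176 175 178 175 176 178 177 175 178 179 182 184 183 186 184   0  23  59  45  42  44  50  40  73  69  10   9   0  57 196 183 179 176 178 178 176 173 173 174 179 181 181 180
195 175 175 177 180 178 180 178 175 177 174 176 174 176 192 199 200   0  26  54  44  43  44  51  34  57  70  12   9   5  72 191 180 178 180 179 178 176 178 176 181 178 176 180 179
196 178 176 183 180 176 178 172 179 183 179 182 183 183 133  57  79  16  14  56  46  46  48  50  35  55  71   7   0  30 150 191 176 176 174 175 182 182 181 182 181 175 178 176 173
197 175 177 184 176 175 172 174 179 174 132 161 166 113  53  38  44  43  45  54  41  43  42  52  38  56  69   5   0  65 194 180 178 174 177 183 174 199 198 189 186 189 186 178 176
19
[... 2359 characters left out ...]
75  80  62  53  48  56  82  83  84  86  84  87  81  60  67  64  43  27  31  29  14  19  15  15  16  19  21  24  21  23  78 157 155 153 121  76  53  92  41  52
212 183 179 140  94  93  74  69  70  69  71  72  72  76  72  79  78  77  77  77  81  76  81  82  83  81  82  57  62  64  40  39  26  19  70 159 154 159 143  76  74  41  49  45  50
213 179 146  89 124 131 157 167 175 181 186 171 161  94  90  72  70  71  65  68  68  69  68  75  76  73  79  74  79  76  62  60  45  61 158 153 154 151  80  57  40  44  46  47  52
slide top 39 22.30007522381186 175.6021488202088 0.0027831058005676197 0.0005772922572560951
face 68 21.60672361653787 177.2137255890726 -0.0030560835618382185 0.0005113136135756338
```

Run:
```python
from h import *
p=np.load('scene10.npz')['p'];cv2.imwrite('pics/scene_full.png',p[:,:,::-1])
```

```text
(no output)
```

View pics/scene_full.png

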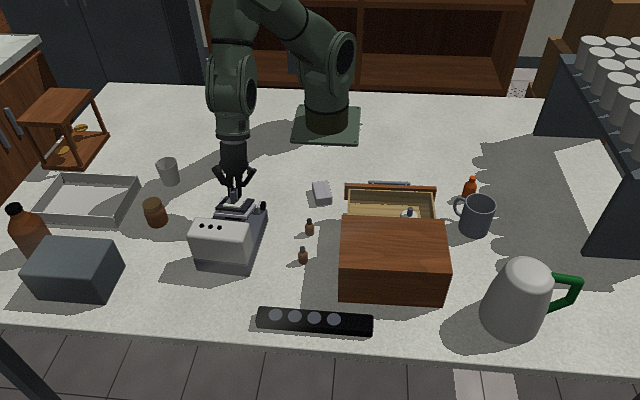

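Run:
```python
from h import *
c=calibration('scene')
for k in('0','10'):
    f=np.load(f'scene{k}.npz');P=cloud(f['d'],c);z=P[...,2];S=cv2.cvtColor(f['p'],cv2.COLOR_RGB2HSV)[...,1]
    x0,x1=(.5,.63) if k=='0' else (.40,.485)
    m=(z>.095)&(z<.13)&(P[...,0]>x0)&(P[...,0]<x1)&(P[...,1]>.14)&(P[...,1]<.34)&(S<90)
    kk,l,s,_=cv2.connectedComponentsWithStats(m.astype(np.uint8))
    i=1+np.argmax(s[1:,4]);print(k,s[i],np.median(P[l==i],0))
# panel top: inner/outer edge of front panel (z~.136)
f=np.load('scene10.npz');P=cloud(f['d'],c);m=(abs(P[...,2]-.136)<.004)&(P[...,0]>.44)&(P[...,0]<.56)&(P[...,1]>.13)&(P[...,1]<.34)
print('panel top x',np.percentile(P[m][:,0],[5,50,95]))
print('cab front edge x at top', [np.percentile(P[(abs(P[...,2]-.15)<.005)&(abs(P[...,1]-.24)<.05)&(P[...,0]>.6)&(P[...,0]<.8)][:,0],q) for q in(0.5,2)])
```

```text
0 [368 210  46   7 173] [0.59186397 0.24107852 0.11628089]
10 [368 180  43   5 135] [0.45904337 0.23694702 0.11618029]
panel top x [0.49283975 0.50341101 0.51154559]
cab front edge x at top [np.float64(0.6402608023129803), np.float64(0.6434705544910552)]
```

The handle has moved 133 mm, so the drawer is still at its stop. The slide is flush, pressed and gripped. Handing in.

```bash
python3 -c "
from h import *
st();print(sense()['time']);print(hand_in())"
```

```text
h -4.944891693194961 Fn 3.9593633102827717 along x,y -0.08669166965943849 0.03677428853687833 tool torque [-0.04554953  0.61619887 -0.00216232] [-3.54565601  0.76631061  2.81848108] w 0.010937747962659006
16.025
the job is handed in; nothing more can be done
None
```

I pulled the top drawer to its stop and left it out. I took the oblong slide from its right-hand (-y) side by the rib. It is now held on the reader's tilted face over the window, long side up the slope, gripped and lightly pressed. I handed in at 16.0 s; no verdict is reported.

**Last checks**
- **Drawer:** the wrist force rose to 28 N at the stop. The handle has moved 133 mm in the camera view and has stayed there since release.
- **Press:** the depth images put the plate about 3 mm back. The net push was 4.1 and 5.4 N in two readings just before hand-in; the force reading is noisy. The tool pose gave 3.5 to 5 mm, so the slide may have slipped 1 to 2 mm in the grip, or my estimate of the plate's height is off by that much.
- **Flushness:** the slide measured 22.3° and the face 21.6°. The difference is about the size of the measuring noise.
- **Centring:** within about 2 mm, but the two cameras disagree. The scene view puts the slide about 1 mm down the slope and 1 mm to +y; the top view puts it about 2 mm up the slope and 0.7 mm to -y. I kept the middle.
- **Loose items:** the jug, jar, vials, cup, tin and orange bottle look unmoved in the last picture. The puck is still in the drawer.
- **Contact to note:** going down to the handle, the gripper pressed with about 20 N for a moment, probably a finger knuckle on the drawer front. I backed off before gripping.

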